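Mount the keyhole sample carrier and load it

ROBOT

A 6-joint arm with a two-finger parallel gripper is mounted at the origin on the work surface. World frame = base frame: x ahead of the robot, y to its left, z up, the work surface at z = 0. Lengths are in m, angles in rad, forces in N, time in s.
With the tool pointing down it reaches from about 0.25 to 0.85 m from the base axis. Payload 12.5 kg.
Tool frame: the origin (TCP) lies midway between the tips of the shut fingers; the grasp point (between the pads) lies grip_point_offset behind it (grip_point_offset is the distance from the TCP to the grasp point, in m); z points along the fingers, x is the direction in which the jaws open and shut, and the axes are right-handed (so a half turn about z gives the same grasp; the last joint's range is limited). The gripper opens to 93 mm and grips with 3 to 60 N. Pads are 15 mm wide; open, the fingers measure 128 mm over their backs; the gripper's body (75 mm by 188 mm) begins 65 mm behind the grasp point.
Start: joints at [1.239, 0.351, 1.652, -0, 1.139, -0.085], TCP at [0.134, 0.533, 0.196] pointing down, gripper open.
Joint ranges: [-2.75, 2.75], [-0.79, 2.1], [0.01, 2.65], [-1.57, 4.71], [0.07, 3.14], [-2.87, 2.87]. Speed limits (rad/s): [2.22, 2.22, 2.79, 3.14, 3.14, 3.14].

INTERFACE

Orientations are given as a rotation vector (axis times angle).
In Python, from station import observe, camera, sign_off, grip_point_offset gives the robot as it stands.
- The arm moves only by the tool arm_command, never from a script. Its argument "increments" is text: rows parted by semicolons, each of 5 numbers parted by spaces: the shift along the tool's x, y, z in m, then the turn about the tool's z in degrees, then the finger opening in m, from 0 to 0.093. In form: tx ty tz twist grip; .... A call has exactly 8 rows; each row is the pose to reach, as a shift and turn from the pose measured when the call began, along the tool's axes at that moment; what a row does not reach only later rows make up. A row lasts 1/10 s, in which the tool goes at most 50 mm and 8.59 degrees, less where a joint would pass 70% of its speed; a pose out of reach is approached as far as the arm can. A call with a gripper value outside its range is refused whole. The fingers move at their own pace and stop on an object; the grip force is fixed at half the most. Time passes only in rows, so rows that repeat a pose let the fingers close, or fill a call up. It gives the time, the measured TCP pose, the force and the opening at its end, in the units of the state.
- observe(): the state, without advancing time (a new reading comes with each control period).
- camera(name): name is "side" or "top"; returns a dict with "image" (400x640x3 uint8, blue, green, red), "fovy" (degrees; the focal length in pixels is half the picture's height over the tangent of half this angle, whatever the lens; pixels are square), "cx", "cy" (the principal point, pixels), "rvec" (rotation vector, rad) and "tvec" (3), from world to camera coordinates, as OpenCV has them. Camera axes: x right, y down, z forward; pixel columns grow to the right and rows downward; lengths in m; the calibration is good to about 2 mm. A picture is of the moment at which its call begins. There is no depth.
- sign_off(): hands the job in, once; it reports no verdict.
The state is a dict: "clock": time; "qpos": joint angles; "dq": joint speeds; "joint_efforts": joint torques, N m; "eef_pos": TCP position; "tcp_rot": TCP orientation; "ft_force": force on the tool from outside, world axes, zero at the start; "moment": the same for the moment, N m; "width": finger opening in m.
Only numpy, scipy, OpenCV 4.12 (cv2) and the standard library are available. Lean on these libraries where they do the work, as an engineer would, in place of code of your own. Each camera call takes 0.05 s, during which the arm holds its last target. There are 200 camera calls.

TASK

Take the two grey caps off the stage's studs and put them in the white tray, then press the carrier flat onto the stage with the large ends of its keyholes (on the robot's side) over the stud heads and slide it towards the robot until it is fully home against its stop. Then stand the vials that are there in the carrier one after the other, tallest first, each in its own pocket: the 76 mm kind in pocket 1 by the brass pin, 64 mm in pocket 2, 52 mm in pocket 3, 40 mm in pocket 4 (a missing kind's pocket stays empty). Last of all throw the switch lever fully over, away from the robot, and leave the bystanders undisturbed.

Things in the scene. Friction and masses are not known exactly. Their poses are not given: they have to be found in the camera images.
- stage_top (a point): black fixed stage plate 100 (x) by 250 (y) mm, its flat top 45 mm above the bench. Point: centre of its top; x points away from the robot (within 0.25 rad), y to the robot's left, z up. Two steel studs on it at x = +11, y = +88 and -88 mm: shank 8 mm across, head 16 mm across with its underside 8 mm and its top 12 mm above the plate
- carrier_mid (a point): loose aluminium carrier, 0.24-0.39 kg: pocket block 38 (x) by 138 (y) by 34 mm high, at either end a flange 5 mm thick, 60 mm along x, reaching y = +-108 mm, with a keyhole. Point: block centre, 17 mm above its underside; y points to the pocket 1 end (brass pin on the flange), z up. Grip it across the block (along x), fingertips down to 3 mm above its underside
- keyhole1 (a point): keyhole in the carrier's pocket 1 flange. Point: centre of the 21 mm large end, in the underside, at carrier x = -11, y = +88 mm. An 11 mm slot runs from it to carrier +x and stops a stud shank at carrier x = +11 mm. It goes over the stud at stage y = +88 mm
- keyhole2 (a point): the same keyhole in the other flange, at carrier x = -11, y = -88 mm; for the stud at stage y = -88 mm. So, turned like the stage, the carrier goes down with its centre at stage x = +22, y = 0 mm, then slides 22 mm to stage -x (towards the robot) and stops at stage x = 0; flat on the stage its centre is 17 mm above the top
- tray_in (a point): white open tray, fixed, 90 mm (x) by 120 mm (y), walls 4 mm thick and 22 mm high. Point: centre of its inner floor, 4 mm or so above the bench; z up
- cap_a_mid (a point): loose grey plastic cap, 26 mm across and 26 mm high, hollow below, put over the stud at stage y = +88 mm at the start (its rim on the stage top, free to lift straight off, at least 15 mm up). Point: its centre, 13 mm above its rim
- cap_b_mid (a point): loose grey plastic cap, 26 mm across and 26 mm high, hollow below, put over the stud at stage y = -88 mm at the start (its rim on the stage top, free to lift straight off, at least 15 mm up). Point: its centre, 13 mm above its rim
- vial1_mid (a point): tallest of the four kinds of sample vial, 76 mm high, 24 mm across: amber glass with a 14 mm white screw cap of the same width; starts upright on the bench; may be absent. Point: its centre, 38 mm above its foot; z up along its axis. Belongs in pocket 1; once fully in, this point is 20 mm above the pocket's mouth.
- vial2_mid (a point): second tallest of the four kinds of sample vial, 64 mm high, 24 mm across: amber glass with a 14 mm white screw cap of the same width; starts upright on the bench; may be absent. Point: its centre, 32 mm above its foot; z up along its axis. Belongs in pocket 2; once fully in, this point is 14 mm above the pocket's mouth.
- vial3_mid (a point): third tallest of the four kinds of sample vial, 52 mm high, 24 mm across: amber glass with a 14 mm white screw cap of the same width; starts upright on the bench; may be absent. Point: its centre, 26 mm above its foot; z up along its axis. Belongs in pocket 3; once fully in, this point is 8 mm above the pocket's mouth.
- vial4_mid (a point): shortest of the four kinds of sample vial, 40 mm high, 24 mm across: amber glass with a 14 mm white screw cap of the same width; starts upright on the bench; may be absent. Point: its centre, 20 mm above its foot; z up along its axis. Belongs in pocket 4; once fully in, this point is 2 mm above the pocket's mouth.
- pocket1 (a point): pocket 1 of the carrier, a round hole 27 mm wide and 18 mm deep, at carrier x = 0, y = +49.5 mm. Point: centre of its mouth, in the block's top face; axes as the carrier's
- pocket2 (a point): pocket 2 of the carrier, a round hole 27 mm wide and 18 mm deep, at carrier x = 0, y = +16.5 mm. Point: centre of its mouth, in the block's top face; axes as the carrier's
- pocket3 (a point): pocket 3 of the carrier, a round hole 27 mm wide and 18 mm deep, at carrier x = 0, y = -16.5 mm. Point: centre of its mouth, in the block's top face; axes as the carrier's
- pocket4 (a point): pocket 4 of the carrier, a round hole 27 mm wide and 18 mm deep, at carrier x = 0, y = -49.5 mm. Point: centre of its mouth, in the block's top face; axes as the carrier's
- switch (a joint): steel toggle lever on a small grey box: 0 leaning towards the robot, 1.0 rad thrown fully over away from the robot; it stays where it is left (a few newtons at the tip move it)
- switch_tip (a point): tip of that lever, 80 mm from its pivot; at joint value 0.5 the lever is upright
- switch_foot (a point): centre of the underside of the lever's fixed box, on the bench; x is the direction in which the lever is thrown, z up; box 70 by 50 by 25 mm; the pivot lies 22 mm above this point; the ball at the tip is 26 mm across
- bottle: bystander, loose: white bottle 60 mm across, 130 mm high; origin under its centre. Leave it alone
- pipette: bystander, loose: hand pipette lying on the bench along y, 30 mm high, about 260 mm long, origin near its thick end. Leave it alone
- dish: bystander, loose: shallow glass dish 90 mm across, 18 mm high; origin under its centre. Leave it alone
- tipbox: bystander, loose: blue box of pipette tips, 85 x 120 mm, 53 mm high; origin under its centre. Leave it alone
There are look-alikes about, which are no part of the job. Leave any black look-alike of the part that bears tray_in alone. Leave any turquoise look-alike of the part that bears cap_a_mid alone.

How it is judged:
By the outcome, as a careful person would: the job done as asked, in the order asked, and still so for the second after the job is handed in, with the robot touching nothing.
Of vial1, vial2, vial3, vial4 only 2 to 4 are there at a start; the rules pass over those that are not, and their reading is None.
At some moment in a run one of carrier, cap_a, cap_b may be knocked a few centimetres aside while the robot is not near it.
Once in a run the grip may slacken for a moment while it holds something.
It also fails if it takes over 210 s, if anything falls off the work surface, if the arm or the gripper's body presses on something with over 40 N, if the wrist force passes 120 N, or if a joint passes its speed limit or range.

## Working session

There is one attempt and no reset: what is moved stays moved. The work goes in short steps, Python scripts to look and compute and a tool call to move; the robot and the scene stay as the last step left them, time stands still between calls to the robot, and variables do not carry over. Pictures are saved under pics/ and viewed, about 12 in all and at most 16, crops included, and the job is handed in when it is done.

Besides the shell and the picture viewer there is one more tool, called after "Request:" as name(argument=value, ...) on one line, values as JSON. arm_command: Moves the arm, as the interface text tells. Its arguments: {"type":"object","properties":{"increments":{"type":"string"}},"required":["increments"]}

```bash
mkdir -p pics; cat > h.py <<'E'
import numpy as np, cv2
from station import observe, camera, sign_off, grip_point_offset
def cam(n):
    c=camera(n); im=c["image"]; f=im.shape[0]/2/np.tan(np.radians(c["fovy"])/2)
    K=np.array([[f,0,c["cx"]],[0,f,c["cy"]],[0,0,1]]); R=cv2.Rodrigues(np.array(c["rvec"],float))[0]; t=np.array(c["tvec"],float).ravel()
    return dict(im=im,K=K,R=R,t=t,C=-R.T@t)
def ray(c,u,v,z):
    d=c["R"].T@np.linalg.inv(c["K"])@np.array([u,v,1.]); return c["C"]+d*(z-c["C"][2])/d[2]
def proj(c,p):
    q=c["K"]@(c["R"]@np.array(p)+c["t"]); return q[:2]/q[2]
E
python3 - <<'E'
from h import *
s=observe(); print(s, grip_point_offset if not callable(grip_point_offset) else grip_point_offset())
for n in("top","side"):
    c=cam(n); cv2.imwrite(f"pics/{n}0.png",c["im"]); print(n,c["C"].round(3),c["K"][0,0].round(1),c["R"].round(2).tolist(),c["K"][:2,2])
E
```

```text
{'clock': 0.0, 'qpos': array([ 1.23940855e+00,  3.51235622e-01,  1.65243684e+00,  4.40287761e-06,
        1.13908875e+00, -8.45987626e-02]), 'dq': array([-3.25825049e-05, -1.48134381e-05, -7.25470005e-04,  7.26707055e-04,
       -9.21025778e-05, -5.63042595e-04]), 'joint_efforts': array([ 2.62293084e-03, -4.97336519e+01, -2.85256827e+01,  7.00232782e-02,
        2.57535948e-02, -1.42873168e-04]), 'eef_pos': array([0.1342112 , 0.53298667, 0.19519693]), 'tcp_rot': array([ 2.47747044e+00,  1.93073972e+00, -1.54111450e-03]), 'ft_force': array([-0.4163695 , -0.26504045, -0.12423438]), 'moment': array([ 0.01393894, -0.02521056,  0.05292098]), 'width': 0.09304007576519241} 0.0188
top [0.347 0.038 1.339] 402.4 [[-0.01, -1.0, 0.01], [-0.99, 0.01, -0.15], [0.15, -0.02, -0.99]] [324.79597501 198.98760125]
side [0.436 0.819 0.816] 423.7 [[-0.99, -0.12, -0.02], [-0.07, 0.67, -0.74], [0.1, -0.73, -0.67]] [317.81278664 202.73616877]
```

View pics/top0.png

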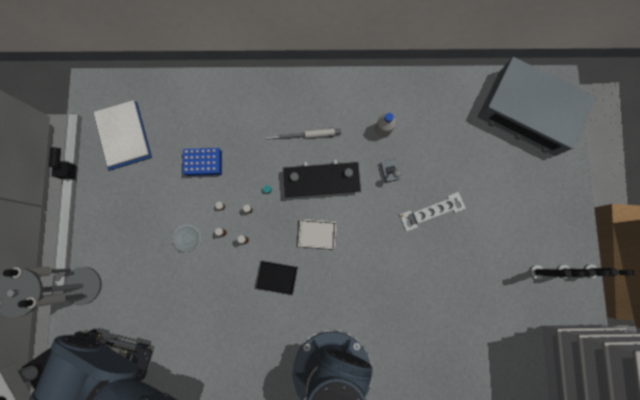

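View pics/side0.png

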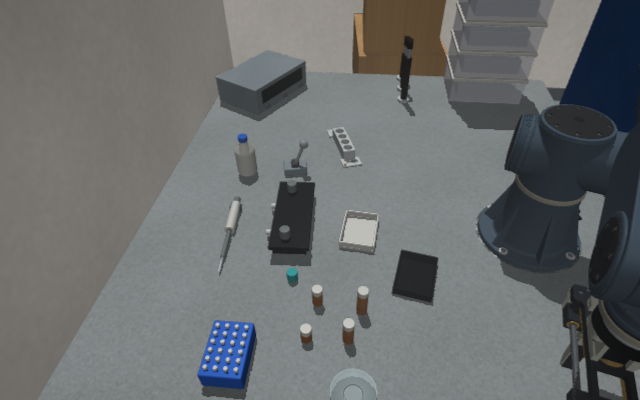

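The top view shows the stage at (321,180) with caps at (294,177) and (348,173), the carrier at (433,211), the switch at (389,173), the white tray at (317,235) and four vials around (233,222). The side view shows the same objects nearer. Enlarged crops next.

```bash
python3 - <<'E'
import cv2
a=cv2.imread("pics/top0.png")[120:280,170:480]; cv2.imwrite("pics/top0c.png",cv2.resize(a,None,fx=2.58,fy=2.58,interpolation=cv2.INTER_CUBIC))
a=cv2.imread("pics/side0.png")[120:370,180:450]; cv2.imwrite("pics/side0c.png",cv2.resize(a,None,fx=2.4,fy=2.4,interpolation=cv2.INTER_CUBIC))
E
```

```text
(no output)
```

View pics/top0c.png

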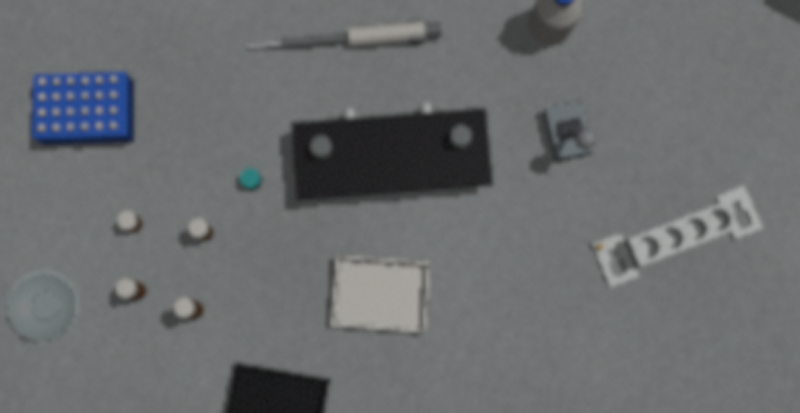

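View pics/side0c.png

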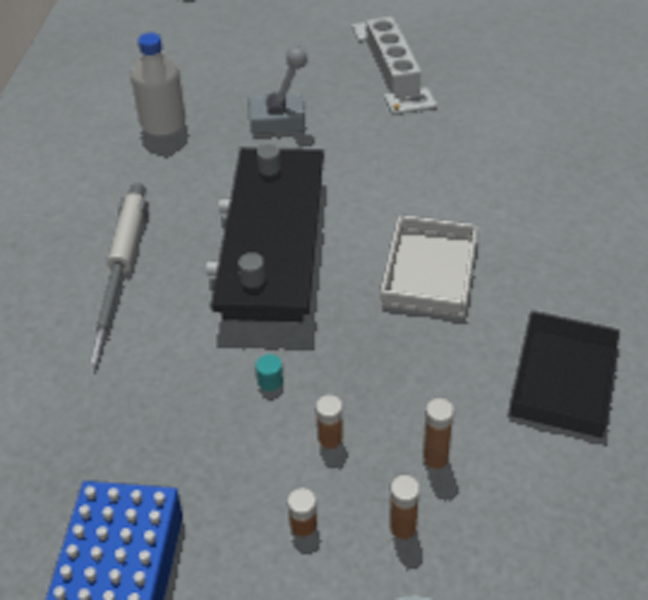

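The crops show four vials, with the two taller at side-crop (438,430) and (404,507) and the shorter at (329,421) and (302,512). The caps are grey on the black stage, and the carrier's brass pin is on its +y end (top-crop (598,245)). Now the measuring.

```bash
cat >> h.py <<'E'
def blobs(c,lo,hi,roi,amin=8,hsv=True):
    "roi u0,v0,u1,v1; returns list of (area,u,v,contour) in 4x-upsampled subpixel"
    u0,v0,u1,v1=roi; S=4
    im=cv2.resize(c["im"][v0:v1,u0:u1],None,fx=S,fy=S,interpolation=cv2.INTER_CUBIC)
    m=cv2.inRange(cv2.cvtColor(im,cv2.COLOR_BGR2HSV),np.array(lo),np.array(hi))
    out=[]
    for k in cv2.findContours(m,cv2.RETR_EXTERNAL,cv2.CHAIN_APPROX_NONE)[0]:
        M=cv2.moments(k)
        if M["m00"]/S/S<amin: continue
        k2=(k[:,0,:]+.5)/S-.5+[u0,v0]
        out.append((M["m00"]/S/S,(M["m10"]/M["m00"]+.5)/S-.5+u0,(M["m01"]/M["m00"]+.5)/S-.5+v0,k2))
    return out
def tri(cs,uvs):
    A=np.zeros((3,3));b=np.zeros(3);L=[]
    for c,(u,v) in zip(cs,uvs):
        d=c["R"].T@np.linalg.inv(c["K"])@np.array([u,v,1.]);d/=np.linalg.norm(d);P=np.eye(3)-np.outer(d,d);A+=P;b+=P@c["C"];L.append((P,c["C"]))
    x=np.linalg.solve(A,b); return x,[1e3*np.linalg.norm(P@(x-C)) for P,C in L]
E
python3 - <<'E'
from h import *
T=cam("top");S=cam("side")
def show(n,c,lo,hi,roi,a=8):
    for b in blobs(c,lo,hi,roi,a):
        k=b[3];print(n,round(b[0]),[round(x,1) for x in b[1:3]],"bbox",k.min(0).round(1),k.max(0).round(1))
show("vialcapT",T,(0,0,140),(179,70,255),(205,195,260,250))
show("vialcapS",S,(0,0,140),(179,70,255),(295,280,375,345))
show("amberS",S,(3,110,30),(20,255,200),(295,280,375,350))
show("capT",T,(0,0,55),(179,60,255),(286,165,356,190))
show("capS",S,(0,0,55),(179,60,255),(275,170,312,245))
show("trayT",T,(0,0,140),(179,60,255),(290,210,345,260),100)
show("trayS",S,(0,0,140),(179,60,255),(330,200,390,260),100)
show("carrT",T,(0,0,150),(179,60,255),(390,185,475,235),50)
show("carrS",S,(0,0,150),(179,60,255),(320,120,370,170),30)
show("brassT",T,(8,80,80),(30,255,255),(390,185,475,235),1)
show("brassS",S,(8,80,80),(30,255,255),(320,120,370,170),1)
for p in [(330,225),(285,232),(292,190),(307,215)]: print(p,S["im"][p[1],p[0]])
E
```

```text
vialcapT 32 [240.8, 238.4] bbox [237.6 235.1] [243.9 241.6]
vialcapT 31 [218.2, 230.9] bbox [215.1 227.9] [221.4 233.9]
vialcapT 30 [246.3, 207.5] bbox [243.1 204.4] [249.4 210.6]
vialcapT 29 [218.6, 204.5] bbox [215.6 201.4] [221.4 207.6]
vialcapS 101 [305.3, 327.7] bbox [299.1 322.4] [311.9 333.1]
vialcapS 103 [348.5, 322.5] bbox [342.4 317.4] [354.6 327.9]
vialcapS 88 [362.9, 289.8] bbox [356.1 285.1] [368.9 294.6]
vialcapS 81 [316.6, 288.2] bbox [311.1 283.4] [322.1 292.9]
amberS 45 [306.2, 339.1] bbox [301.1 335.1] [310.9 342.4]
amberS 95 [347.8, 337.2] bbox [343.1 330.9] [352.9 343.6]
amberS 115 [361.7, 306.2] bbox [357.1 297.9] [366.9 314.1]
amberS 62 [317.1, 301.0] bbox [312.9 295.9] [321.1 305.9]
capT 59 [294.1, 176.0] bbox [289.6 171.6] [298.4 180.4]
capT 61 [348.5, 172.0] bbox [344.1 167.4] [352.9 176.6]
capT 52 [298.5, 165.5] bbox [285.6 164.6] [320.4 167.4]
capS 132 [284.2, 231.4] bbox [278.4 224.4] [289.9 239.1]
capS 33 [310.6, 235.1] bbox [308.9 219.6] [311.4 244.4]
capS 622 [290.7, 179.4] bbox [274.6 169.6] [311.4 209.4]
trayT 771 [315.8, 234.4] bbox [298.6 221.1] [332.4 247.6]
trayS 1198 [358.4, 227.1] bbox [332.4 208.9] [380.9 245.9]
carrT 74 [407.0, 220.9] bbox [401.9 211.1] [416.4 229.9]
carrT 53 [426.6, 213.3] bbox [420.9 207.6] [431.1 219.9]
carrT 51 [435.8, 209.7] bbox [430.4 203.6] [440.1 215.9]
carrT 110 [456.4, 200.9] bbox [448.6 192.1] [464.4 210.9]
carrS 70 [351.4, 161.7] bbox [339.9 155.9] [361.4 165.6]
carrS 233 [343.0, 137.2] bbox [332.6 126.4] [354.6 150.6]
brassS 2 [344.8, 163.9] bbox [344.1 163.1] [345.6 164.9]
(330, 225) [139 138 133]
(285, 232) [89 89 85]
(292, 190) [64 64 61]
(307, 215) [45 44 43]
```

```bash
python3 - <<'E'
from h import *
T=cam("top");S=cam("side")
for n,t,s,h in [("v1",(240.8,238.4),(362.9,289.8),.076),("v2",(218.2,230.9),(348.5,322.5),.064),("v3",(246.3,207.5),(316.6,288.2),.052),("v4",(218.6,204.5),(305.3,327.7),.040)]:
    x,r=tri([T,S],[t,s]); print(n,x.round(4),np.round(r,1),"T",ray(T,*t,h-.002)[:2].round(4),"S",ray(S,*s,h-.004)[:2].round(4))
bs=[b for b in blobs(S,(0,0,55),(179,60,255),(282,178,302,194),20)]; print([(b[0],b[1:3],b[3].min(0),b[3].max(0)) for b in bs])
x,r=tri([T,S],[(294.1,176.0),(284.2,231.4)]);print("capA",x.round(4),r,ray(T,294.1,176,.064).round(4))
if bs: x,r=tri([T,S],[(348.5,172.0),bs[0][1:3]]);print("capB",x.round(4),r)
print("capB",ray(T,348.5,172,.064).round(4))
a=ray(T,294.1,176,.066);b=ray(T,348.5,172,.066);print("dist",np.linalg.norm((a-b)[:2]),"yaw",np.arctan2(-(a-b)[0],(a-b)[1]))
for c,roi,n in((T,(290,210,345,260),"T"),(S,(330,200,390,260),"S")):
    k=max(blobs(c,(0,0,140),(179,60,255),roi,100),key=lambda b:b[0])
    P=np.float32([ray(c,*p,.012)[:2]*1000 for p in k[3]]);print("tray",n,cv2.minAreaRect(P), ray(c,k[1],k[2],.004).round(4))
for c,roi,n,v in((T,(390,185,475,235),"T",125),(T,(390,185,475,235),"T",140),(S,(320,120,370,170),"S",120),(S,(320,120,370,170),"S",140)):
    P=np.vstack([b[3] for b in blobs(c,(0,0,v),(179,60,255),roi,5)])
    P=np.float32([ray(c,*p,.005)[:2]*1000 for p in P]);print("carrier",n,cv2.minAreaRect(P))
x=ray(S,344.8,163.9,.008);print("brass",x)
s=observe();print(s["eef_pos"],cv2.Rodrigues(s["tcp_rot"])[0].round(3))
# switch
a=T["im"][155:195,370:410]; a=cv2.resize(a,(400,400),interpolation=2); b=cv2.resize(S["im"][130:190,270:330],(400,400),interpolation=2); cv2.imwrite("pics/sw0.png",np.hstack([a,b]))
E
```

```text
v1 [0.4189 0.2805 0.0799] [0.4 0.4] T [0.4196 0.2816] S [0.4183 0.2747]
v2 [0.444  0.354  0.0683] [0.4 0.4] T [0.4449 0.3555] S [0.4437 0.3489]
v3 [0.5187 0.2692 0.0559] [0.5 0.5] T [0.52   0.2702] S [0.519  0.2635]
v4 [0.5311 0.3607 0.0448] [0.5 0.5] T [0.5326 0.3624] S [0.5316 0.3556]
[(167.84375, (291.4938171042016, 183.09310029168995), array([281.625, 177.625]), array([301.375, 192.375]))]
capA [0.6177 0.1152 0.0639] [np.float64(1.0500975131277013), np.float64(1.0500975131274866)] [0.6188 0.1152 0.064 ]
capB [ 0.6277 -0.0605  0.0715] [np.float64(0.5793599785517637), np.float64(0.5793599785516979)]
capB [ 0.6299 -0.061   0.064 ]
dist 0.17630822600333795 yaw 0.06324122095634839
tray T ((433.028564453125, 48.145381927490234), (109.02584838867188, 82.03406524658203), 85.30056762695312) [0.4333 0.0477 0.004 ]
tray S ((446.1755065917969, 26.656509399414062), (129.27296447753906, 129.22755432128906), 84.8680419921875) [0.4378 0.0229 0.004 ]
carrier T ((506.4973449707031, -344.9125671386719), (66.81845092773438, 220.39193725585938), 20.2727108001709)
carrier T ((506.3302307128906, -344.487060546875), (61.945411682128906, 216.37127685546875), 20.31024169921875)
carrier S ((499.3275146484375, -365.08538818359375), (178.94854736328125, 291.084716796875), 5.04573917388916)
carrier S ((511.3211364746094, -371.69232177734375), (95.19650268554688, 269.4632568359375), 12.280146598815918)
brass [ 0.49202669 -0.24419939  0.008     ]
[0.13428875 0.53323631 0.19557075] [[ 0.244  0.97  -0.   ]
 [ 0.97  -0.244 -0.   ]
 [-0.    -0.    -1.   ]]
```

View pics/sw0.png

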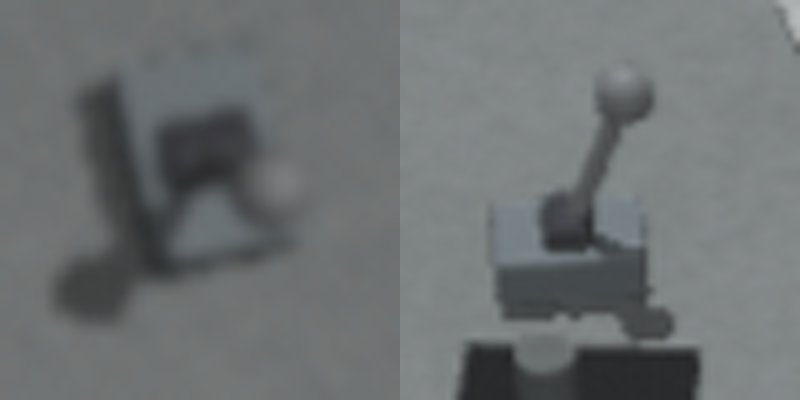

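The crop shows the lever ball at about top (397.5,174) and side (303.8,144), leaning towards the robot. Next I work out the first move, to above cap A.

```bash
cat >> h.py <<'E'
def go(p,yaw=None,s=None):
    s=s or observe(); R=cv2.Rodrigues(np.array(s["tcp_rot"]))[0]; d=R.T@(np.array(p)-s["eef_pos"])
    cur=np.degrees(np.arctan2(R[1,0],R[0,0])); tw=0 if yaw is None else (-(yaw-cur)+90)%180-90
    print("t",round(s["clock"],2),"at",s["eef_pos"].round(4),"yaw",cur.round(2),"tilt",R[2].round(3),"q6",s["qpos"][5].round(2),"w",s["width"].round(4),"F",np.round(s["ft_force"],1))
    print("  delta",d.round(4),"twist",round(tw,2))
E
python3 - <<'E'
from h import *
go((.618,.115,.15),3.6)
T=cam("top");S=cam("side")
print("ball",tri([T,S],[(397.5,174),(303.75,143.95)]))
print("box top",ray(T,389,172,.025), "S",ray(S,270+170*.15,130+235*.15,.025))
E
```

```text
Traceback (most recent call last):
  File "h.py", line 31, in go
    print("t",round(s["clock"],2),"at",s["eef_pos"].round(4),"yaw",cur.round(2),"tilt",R[2].round(3),"q6",s["qpos"][5].round(2),"w",s["width"].round(4),"F",np.round(s["ft_force"],1))
                                                                                                                                    ^^^^^^^^^^^^^^^^
AttributeError: 'float' object has no attribute 'round'
```

```bash
sed -i 's/s\["width"\].round(4)/round(s["width"],4)/' h.py
python3 - <<'E'
from h import *
go((.618,.115,.15),3.6)
T=cam("top");S=cam("side")
print("ball",tri([T,S],[(397.5,174),(303.75,143.95)]))
print("box top",ray(T,389,172,.025), "S",ray(S,270+170*.15,130+235*.15,.025))
E
```

```text
t 0.3 at [0.1343 0.5332 0.1956] yaw 75.86 tilt [-0. -0. -1.] q6 -0.08 w 0.093 F [0.  0.6 0.5]
  delta [-0.2874  0.5712  0.0456] twist 72.26
ball (array([ 0.61419347, -0.21342147,  0.09666973]), [np.float64(0.21444604902375192), np.float64(0.21444604902398867)])
box top [ 0.63699576 -0.19969831  0.025     ] S [ 0.64068799 -0.20085595  0.025     ]
```

Request:
arm_command(increments="-0.018 0.036 0 8 0.093; -0.036 0.072 0 16 0.093; -0.054 0.108 0 24 0.093; -0.072 0.144 0 32 0.093; -0.09 0.18 0 40 0.093; -0.108 0.216 0 48 0.093; -0.126 0.252 0 56 0.093; -0.144 0.288 0 64 0.093")

```text
clock: 1.2
eef_pos: [0.3795, 0.3221, 0.1958]
tcp_rot: [-3.126, -0.316, -0.0]
ft_force: [0.2, 0.8, -0.1]
width: 0.0933
```

```bash
python3 -c "
from h import *
go((.618,.115,.15),3.6)"
```

```text
t 1.2 at [0.3795 0.3221 0.1958] yaw 11.53 tilt [ 0. -0. -1.] q6 0.41 w 0.0933 F [ 0.2  0.8 -0.1]
  delta [0.1923 0.2505 0.0459] twist 7.93
```

Request:
arm_command(increments="0.032 0.042 0 2 0.093; 0.064 0.084 0 4 0.093; 0.096 0.126 0 6 0.093; 0.128 0.168 0 8 0.093; 0.16 0.21 0 8 0.093; 0.192 0.25 0.01 8 0.093; 0.1923 0.2505 0.046 7.93 0.093; 0.1923 0.2505 0.046 7.93 0.093")

```text
clock: 2.0
eef_pos: [0.6171, 0.1128, 0.145]
tcp_rot: [3.139, 0.094, -0.011]
ft_force: [-1.9, 0.7, -0.4]
width: 0.0932
```

```bash
python3 - <<'E'
from h import *
go((.618,.115,.049),3.6)
# stage still? check with top/side view of fingers later
T=cam("top");S=cam("side")
a=cv2.resize(T["im"][130:230,260:420],(640,400),interpolation=2);b=cv2.resize(S["im"][100:260,230:430],(500,400),interpolation=2)
cv2.imwrite("pics/a1.png",cv2.resize(np.hstack([a,b]),(800,281),interpolation=cv2.INTER_AREA))
E
```

```text
t 2.0 at [0.6171 0.1128 0.145 ] yaw 3.45 tilt [-0.007  0.001 -1.   ] q6 0.05 w 0.0932 F [-1.9  0.7 -0.4]
  delta [ 0.0017 -0.0022  0.096 ] twist -0.15
```

View pics/a1.png

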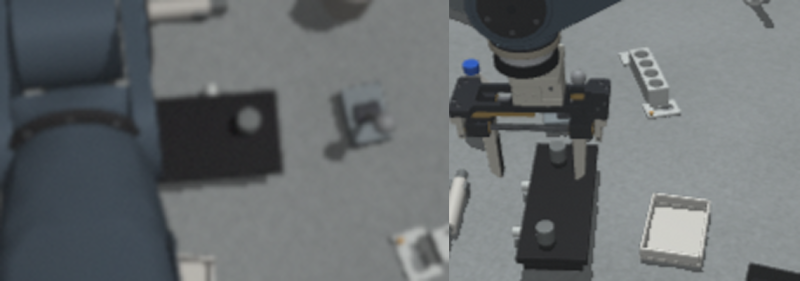

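The gripper is above cap A. The side view shows both caps still on the studs and the fingers clear on either side. Descending and gripping.

Request:
arm_command(increments="0.002 -0.002 0.03 0 0.07; 0.002 -0.002 0.06 0 0.07; 0.002 -0.002 0.08 0 0.07; 0.002 -0.002 0.09 0 0.07; 0.002 -0.002 0.095 0 0.07; 0.002 -0.002 0.0955 0 0.04; 0.002 -0.002 0.0955 0 0.015; 0.002 -0.002 0.0955 0 0.015")

```text
clock: 2.9
eef_pos: [0.6198, 0.1174, 0.0553]
tcp_rot: [-3.14, -0.098, -0.0]
ft_force: [-0.8, 0.3, 0.2]
width: 0.0508
```

Request:
arm_command(increments="0 0 0 0 0.015; 0 0 0 0 0.015; 0 0 0 0 0.015; 0 0 0 0 0.015; 0 0 -0.01 0 0.015; 0 0 -0.03 0 0.015; 0 0 -0.06 0 0.015; 0 0 -0.06 0 0.015")

```text
clock: 3.7
eef_pos: [0.6219, 0.1177, 0.1199]
tcp_rot: [-3.139, -0.098, -0.011]
ft_force: [0.9, 0.2, 0.5]
width: 0.0148
```

```bash
python3 - <<'E'
from h import *
go((.433,.077,.12),3.6)
S=cam("side")
for n,r in(("side",(260,170,320,250)),):
  for b in blobs(S,(0,0,55),(179,60,255),r,20): print(b[0],b[1:3],b[3].min(0),b[3].max(0))
a=cv2.resize(S["im"][130:260,230:400],None,fx=3,fy=3,interpolation=2)
cv2.imwrite("pics/a2.png",a)
E
```

```text
t 3.7 at [0.6219 0.1177 0.1199] yaw 3.58 tilt [ 0.007 -0.001 -1.   ] q6 0.05 w 0.0148 F [0.9 0.2 0.5]
  delta [-0.1911  0.0288 -0.0014] twist -0.02
142.90625 (284.281862745098, 231.5377851884248) [278.375 224.125] [289.875 239.125]
897.46875 (267.4342145733951, 212.2784146964263) [259.625 177.375] [279.875 249.375]
960.125 (306.8932593412316, 206.6587629648917) [280.375 169.625] [319.375 249.375]
64.21875 (280.1874087591241, 170.76899837794) [265.375 169.625] [293.875 172.125]
```

View pics/a2.png

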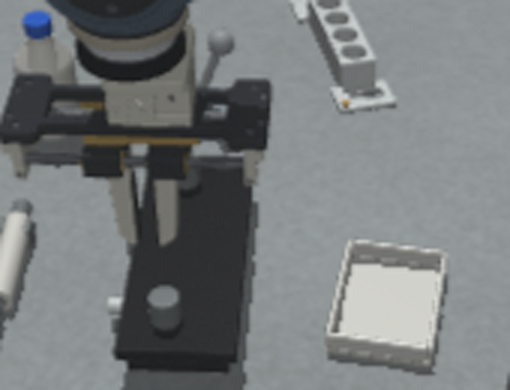

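The grip missed: cap A is still on its stud at side (284,231), and the closed fingertips are at about (279.5,210.5). I compare the projected TCP with where the tips appear.

```bash
python3 - <<'E'
from h import *
S=cam("side");T=cam("top");s=observe()
print("proj tcp",proj(S,s["eef_pos"]),"seen 279.5,210.5")
for z in(.045,.058,.071): print(z,"capA proj",proj(S,(.618,.115,z)), "T", proj(T,(.618,.115,z)))
print("S ray cap centre z.06", ray(S,284.3,231.5,.060),"tray S center", ray(S,358.4,227.1,.004), ray(T,315.8,234.4,.004))
c=__import__("station").camera("side");print({k:v for k,v in c.items() if k!="image"})
E
```

```text
proj tcp [281.29211416 216.93116401] seen 279.5,210.5
0.045 capA proj [284.23075898 236.51705946] T [294.51881617 177.43410294]
0.058 capA proj [283.85251841 232.90765601] T [294.27728912 176.61509204]
0.071 capA proj [283.4678683  229.23708871] T [294.03096184 175.77980373]
S ray cap centre z.06 [0.61726346 0.11203645 0.06      ] tray S center [0.43658947 0.02382184 0.004     ] [0.433327   0.04769681 0.004     ]
{'fovy': 50.53702718014926, 'cx': 317.81278664010557, 'cy': 202.73616876823007, 'rvec': array([ 0.15479374, -2.81322395,  1.23783646]), 'tvec': array([0.544518  , 0.0807214 , 1.10598402])}
```

```bash
python3 - <<'E'
from h import *
go((.605,.03,.065),3.6)
E
```

```text
t 3.9 at [0.6193 0.1173 0.1147] yaw 3.58 tilt [-0.001 -0.    -1.   ] q6 0.05 w 0.0154 F [-0.7  0.1  0.6]
  delta [-0.0197  0.0863  0.0497] twist -0.02
```

Request:
arm_command(increments="-0.01 0.03 0 0 0.005; -0.02 0.06 0 0 0.005; -0.02 0.086 0 0 0.005; -0.02 0.086 0.03 0 0.005; -0.02 0.086 0.05 0 0.005; -0.02 0.086 0.05 0 0.005; -0.02 0.086 0.05 0 0.005; -0.02 0.086 0.05 0 0.005")

```text
clock: 4.7
eef_pos: [0.6052, 0.0304, 0.0656]
tcp_rot: [-3.14, -0.098, -0.0]
ft_force: [-0.4, 0.5, 0.8]
width: 0.0052
```

Request:
arm_command(increments="0 0 0.002 0 0.005; 0 0 0.004 0 0.005; 0 0 0.006 0 0.005; 0 0 0.008 0 0.005; 0 0 0.010 0 0.005; 0 0 0.012 0 0.005; 0 0 0.014 0 0.005; 0 0 0.014 0 0.005")

```text
clock: 5.5
eef_pos: [0.605, 0.0304, 0.0512]
tcp_rot: [-3.14, -0.099, 0.001]
ft_force: [0.4, -0.4, -1.1]
width: 0.0052
```

```bash
python3 - <<'E'
from h import *
go((.605,.03,.045),3.6)
S=cam("side");s=observe()
print("proj tcp",proj(S,s["eef_pos"]))
a=cv2.resize(S["im"][150:260,250:350],None,fx=5,fy=5,interpolation=2)
cv2.imwrite("pics/a3.png",a)
E
```

```text
t 5.5 at [0.605  0.0304 0.0512] yaw 3.59 tilt [-0. -0. -1.] q6 -0.09 w 0.0052 F [ 0.4 -0.4 -1.1]
  delta [-0.      0.0004  0.0062] twist -0.01
proj tcp [294.57620134 211.62373437]
```

View pics/a3.png

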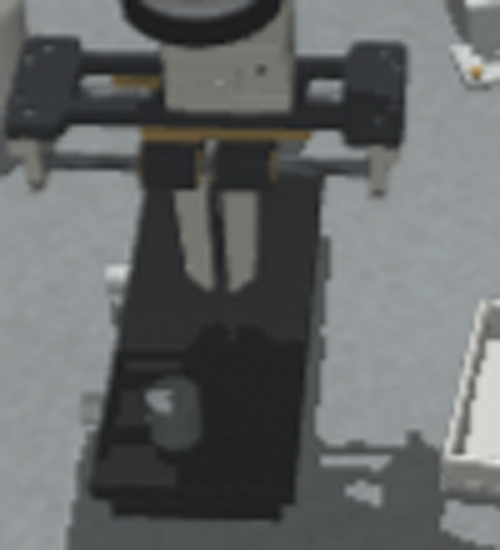

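The tips are at crop (217,290), so side (293.4,208), against a projected (294.6,211.6). The shadow gap suggests they haven't touched the stage yet. I go lower.

Request:
arm_command(increments="0 0 0.002 0 0.005; 0 0 0.004 0 0.005; 0 0 0.005 0 0.005; 0 0 0.006 0 0.005; 0 0 0.007 0 0.005; 0 0 0.008 0 0.005; 0 0 0.008 0 0.005; 0 0 0.008 0 0.005")

```text
clock: 6.35
eef_pos: [0.6051, 0.0304, 0.0435]
tcp_rot: [-3.14, -0.098, -0.0]
ft_force: [0.6, -1.3, -0.5]
width: 0.005
```

Request:
arm_command(increments="0 0 0.001 0 0.005; 0 0 0.002 0 0.005; 0 0 0.003 0 0.005; 0 0 0.004 0 0.005; 0 0 0.005 0 0.005; 0 0 0.006 0 0.005; 0 0 0.006 0 0.005; 0 0 0.006 0 0.005")

```text
clock: 7.15
eef_pos: [0.6051, 0.0304, 0.0374]
tcp_rot: [-3.14, -0.098, 0.0]
ft_force: [0.3, -0.3, 0.4]
width: 0.0051
```

Request:
arm_command(increments="0 0 0.001 0 0.005; 0 0 0.002 0 0.005; 0 0 0.003 0 0.005; 0 0 0.004 0 0.005; 0 0 0.005 0 0.005; 0 0 0.006 0 0.005; 0 0 0.006 0 0.005; 0 0 0.006 0 0.005")

```text
clock: 7.95
eef_pos: [0.6052, 0.0304, 0.0314]
tcp_rot: [-3.14, -0.098, 0.0]
ft_force: [-0.9, -0.6, -0.3]
width: 0.0051
```

Request:
arm_command(increments="0 0 0.001 0 0.005; 0 0 0.002 0 0.005; 0 0 0.003 0 0.005; 0 0 0.004 0 0.005; 0 0 0.005 0 0.005; 0 0 0.005 0 0.005; 0 0 0.005 0 0.005; 0 0 0.005 0 0.005")

```text
clock: 8.75
eef_pos: [0.6052, 0.0305, 0.0265]
tcp_rot: [-3.14, -0.098, -0.0]
ft_force: [0.2, 0.2, 0.8]
width: 0.005
```

```bash
python3 - <<'E'
from h import *
go((.605,.03,.045),3.6)
S=cam("side");s=observe()
print("proj tcp",proj(S,s["eef_pos"]))
a=cv2.resize(S["im"][150:260,250:350],None,fx=5,fy=5,interpolation=2)
cv2.imwrite("pics/a4.png",a)
E
```

```text
t 8.75 at [0.6052 0.0305 0.0265] yaw 3.59 tilt [ 0. -0. -1.] q6 -0.09 w 0.005 F [0.2 0.2 0.8]
  delta [-0.0002  0.0004 -0.0185] twist -0.01
proj tcp [295.08319864 218.41361421]
```

View pics/a4.png

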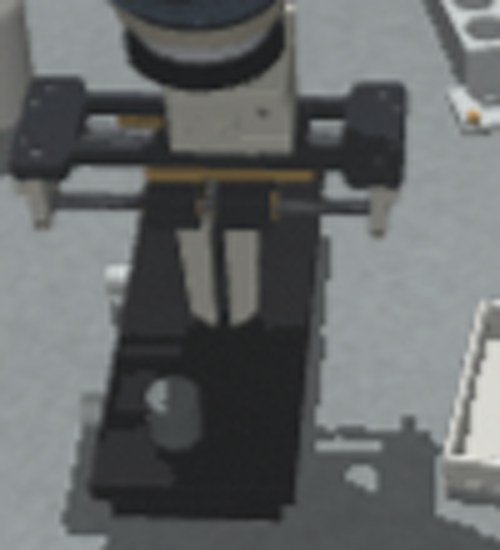

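The tips are now at side (293.4,215) with no contact yet. I probe further in 1 mm steps.

Request:
arm_command(increments="0 0 0.001 0 0.005; 0 0 0.001 0 0.005; 0 0 0.002 0 0.005; 0 0 0.002 0 0.005; 0 0 0.003 0 0.005; 0 0 0.003 0 0.005; 0 0 0.004 0 0.005; 0 0 0.004 0 0.005")

```text
clock: 9.6
eef_pos: [0.6052, 0.0304, 0.0225]
tcp_rot: [-3.14, -0.098, -0.0]
ft_force: [1.0, -0.5, 0.4]
width: 0.005
```

Request:
arm_command(increments="0 0 0.001 0 0.005; 0 0 0.001 0 0.005; 0 0 0.002 0 0.005; 0 0 0.002 0 0.005; 0 0 0.003 0 0.005; 0 0 0.003 0 0.005; 0 0 0.004 0 0.005; 0 0 0.004 0 0.005")

```text
clock: 10.4
eef_pos: [0.6053, 0.0304, 0.0222]
tcp_rot: [3.14, 0.099, 0.0]
ft_force: [-17.9, -0.1, 44.0]
width: 0.0051
```

```bash
python3 - <<'E'
from h import *
go((.605,.03,.045),3.6)
S=cam("side");s=observe()
for z in(.018,.031,.045,.056): print(z,"proj",proj(S,(.6052,.0304,z)))
for y in (.03,.02,.01): print(y, proj(S,(.6052,y,.045)))
im=S["im"]
for b in blobs(S,(10,15,110),(40,70,255),(270,160,320,235),10): print(b[0],b[1:3],b[3].min(0),b[3].max(0))
print(im[205:226,289].tolist()); print(im[205:226,297].tolist())
E
```

```text
t 10.4 at [0.6053 0.0304 0.0222] yaw 3.61 tilt [ 0.  0. -1.] q6 -0.09 w 0.0051 F [-17.9  -0.1  44. ]
  delta [-0.0003  0.0004 -0.0228] twist 0.01
0.018 proj [295.24065938 220.66241102]
0.031 proj [294.9749811  217.18255896]
0.045 proj [294.68418457 213.3737082 ]
0.056 proj [294.4522168  210.33539608]
0.03 [294.70816885 213.26868909]
0.02 [295.30370684 210.66102796]
0.01 [295.89152337 208.08717652]
11.75 (298.32646276595744, 203.14472517730496) [295.375 198.875] [300.125 208.625]
13.09375 (289.13991646778044, 201.49274065234687) [286.125 197.375] [291.125 206.125]
43.375 (294.63580691642653, 175.88220461095102) [289.375 169.125] [299.875 181.125]
[[113, 118, 119], [113, 119, 119], [113, 118, 119], [113, 119, 119], [113, 119, 120], [113, 119, 119], [113, 119, 119], [115, 121, 121], [107, 112, 112], [65, 67, 67], [38, 37, 36], [35, 35, 34], [35, 34, 33], [35, 34, 33], [35, 35, 34], [36, 35, 34], [35, 35, 33], [35, 34, 33], [35, 35, 34], [34, 34, 33], [35, 34, 33]]
[[113, 118, 119], [113, 118, 119], [113, 118, 119], [113, 119, 119], [113, 119, 119], [113, 119, 120], [113, 119, 120], [113, 118, 119], [113, 119, 119], [113, 119, 119], [113, 119, 120], [65, 68, 67], [36, 35, 34], [36, 35, 33], [35, 35, 33], [36, 35, 34], [36, 35, 34], [34, 34, 33], [35, 35, 34], [35, 34, 33], [35, 35, 34]]
```

Contact came at a reported z of 0.0222 on the 45 mm stage, so the real fingertips sit about 22.6 mm above the reported TCP. That explains the miss. From here z_reported = z_tip − 0.0226. Lifting and regrasping cap A.

Request:
arm_command(increments="0 0 -0.01 0 0.005; 0 0 -0.03 0 0.03; 0 0 -0.05 0 0.07; 0.005 -0.03 -0.05 0 0.07; 0.01 -0.06 -0.05 0 0.07; 0.018 -0.0835 -0.05 0 0.07; 0.018 -0.0835 -0.05 0 0.07; 0.018 -0.0835 -0.05 0 0.07")

```text
clock: 11.25
eef_pos: [0.6178, 0.1149, 0.0721]
tcp_rot: [3.14, 0.1, 0.0]
ft_force: [-0.0, -0.3, -0.2]
width: 0.056
```

```bash
python3 - <<'E'
from h import *
go((.618,.115,.0265),3.6)
E
```

```text
t 11.25 at [0.6178 0.1149 0.0721] yaw 3.65 tilt [ 0.  0. -1.] q6 0.05 w 0.056 F [-0.  -0.3 -0.2]
  delta [ 0.0002 -0.0001  0.0456] twist 0.05
```

Request:
arm_command(increments="0 0 0 0 0.07; 0 0 0.02 0 0.07; 0 0 0.036 0 0.07; 0 0 0.043 0 0.07; 0 0 0.0455 0 0.07; 0 0 0.0455 0 0.02; 0 0 0.0455 0 0.015; 0 0 0.0455 0 0.015")

```text
clock: 12.05
eef_pos: [0.6182, 0.115, 0.0272]
tcp_rot: [3.14, 0.1, 0.002]
ft_force: [0.4, 0.4, -0.0]
width: 0.0506
```

Request:
arm_command(increments="0 0 0 0 0.015; 0 0 0 0 0.015; 0 0 0 0 0.015; 0 0 -0.01 0 0.015; 0 0 -0.025 0 0.015; 0 0 -0.045 0 0.015; 0 0 -0.06 0 0.015; 0 0 -0.06 0 0.015")

```text
clock: 12.85
eef_pos: [0.6196, 0.1152, 0.0902]
tcp_rot: [-3.14, -0.1, -0.009]
ft_force: [0.2, -0.6, -0.7]
width: 0.0257
```

```bash
python3 - <<'E'
from h import *
go((.433,.077,.075),3.6)
S=cam("side");s=observe()
print("cap expected",proj(S,s["eef_pos"]+[0,0,.0226+.009]))
a=cv2.resize(S["im"][150:260,240:400],None,fx=4,fy=4,interpolation=2)
cv2.imwrite("pics/a5.png",a)
E
```

```text
t 12.85 at [0.6196 0.1152 0.0902] yaw 3.66 tilt [ 0.006  0.    -1.   ] q6 0.05 w 0.0257 F [ 0.2 -0.6 -0.7]
  delta [-0.1888  0.0262  0.0142] twist 0.06
cap expected [281.62444416 214.76362075]
```

View pics/a5.png

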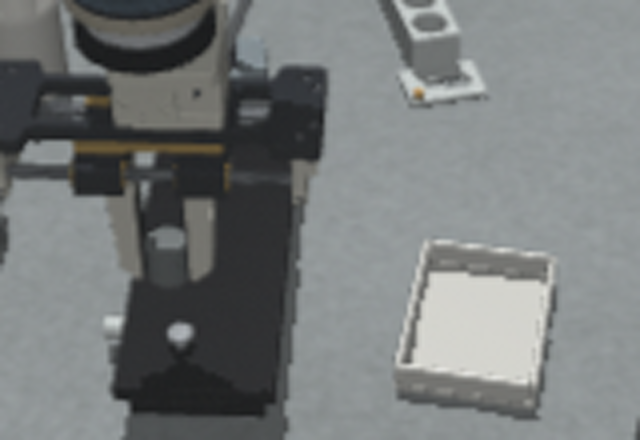

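Cap A is held (width 25.7 mm) and sits at side (282,214), where expected; the bare stud A head is at (285,233). On to the tray.

Request:
arm_command(increments="-0.03 0 0 0 0.015; -0.07 0.005 0 0 0.015; -0.11 0.01 0 0 0.015; -0.15 0.02 0 0 0.015; -0.18 0.026 0 0 0.015; -0.189 0.026 0.02 0 0.015; -0.189 0.026 0.04 0 0.015; -0.189 0.026 0.04 0 0.015")

```text
clock: 13.7
eef_pos: [0.4301, 0.0769, 0.046]
tcp_rot: [3.14, 0.1, -0.001]
ft_force: [-1.3, 0.0, -0.1]
width: 0.0255
```

```bash
python3 - <<'E'
from h import *
go((.433,.077,-.011),3.6)
T=cam("top")
for b in blobs(T,(0,0,55),(179,60,255),(330,164,356,184),8): print("capB",b[0],b[1:3],ray(T,*b[1:3],.064))
E
```

```text
t 13.7 at [0.4301 0.0769 0.046 ] yaw 3.66 tilt [-0.001  0.    -1.   ] q6 0.01 w 0.0255 F [-1.3  0.  -0.1]
  delta [0.0029 0.     0.057 ] twist 0.06
capB 65.84375 (348.5088000316406, 171.9889455782313) [ 0.62996252 -0.0610569   0.064     ]
```

Request:
arm_command(increments="0.003 0 0.02 0 0.015; 0.003 0 0.04 0 0.015; 0.003 0 0.05 0 0.015; 0.003 0 0.056 0 0.015; 0.003 0 0.056 0 0.015; 0.003 0 0.056 0 0.036; 0.003 0 0.056 0 0.036; 0.003 0 0.056 0 0.036")

```text
clock: 14.55
eef_pos: [0.4345, 0.0772, -0.0083]
tcp_rot: [3.14, 0.1, 0.003]
ft_force: [-0.3, -0.1, 0.1]
width: 0.0357
```

Request:
arm_command(increments="0 0 0 0 0.036; 0 0 -0.02 0 0.036; 0 0 -0.05 0 0.036; 0 0 -0.09 0 0.036; 0 0 -0.12 0 0.036; 0.03 0.02 -0.12 0 0.06; 0.07 0.05 -0.12 0 0.07; 0.11 0.08 -0.12 0 0.07")

```text
clock: 15.35
eef_pos: [0.5506, 0.0035, 0.1126]
tcp_rot: [3.14, 0.102, 0.005]
ft_force: [0.2, 1.0, -0.2]
width: 0.0554
```

```bash
python3 - <<'E'
from h import *
go((.6285,-.061,.0275),3.6)
E
```

```text
t 15.35 at [0.5506 0.0035 0.1126] yaw 3.71 tilt [ 0.003  0.    -1.   ] q6 -0.14 w 0.0554 F [ 0.2  1.  -0.2]
  delta [0.0733 0.0694 0.0854] twist 0.11
```

Request:
arm_command(increments="0.035 0.035 0 0 0.07; 0.073 0.069 0 0 0.07; 0.073 0.069 0.02 0 0.07; 0.073 0.069 0.055 0 0.07; 0.073 0.069 0.075 0 0.07; 0.073 0.069 0.083 0 0.07; 0.073 0.069 0.085 0 0.07; 0.073 0.069 0.085 0 0.015")

```text
clock: 16.15
eef_pos: [0.6286, -0.0606, 0.0287]
tcp_rot: [3.14, 0.102, 0.006]
ft_force: [0.0, 0.6, 0.5]
width: 0.0658
```

Request:
arm_command(increments="0 0 0 0 0.015; 0 0 0 0 0.015; 0 0 0 0 0.015; 0 0 0 0 0.015; 0 0 0 0 0.015; 0 0 -0.02 0 0.015; 0 0 -0.05 0 0.015; 0 0 -0.06 0 0.015")

```text
clock: 16.95
eef_pos: [0.6296, -0.0608, 0.0913]
tcp_rot: [3.139, 0.102, 0.012]
ft_force: [0.2, -0.5, -0.6]
width: 0.0262
```

```bash
python3 - <<'E'
from h import *
go((.433,.021,.07),3.6)
E
```

```text
t 16.95 at [ 0.6296 -0.0608  0.0913] yaw 3.71 tilt [ 0.007  0.001 -1.   ] q6 -0.24 w 0.0262 F [ 0.2 -0.5 -0.6]
  delta [-0.1911 -0.0944  0.0197] twist 0.11
```

Request:
arm_command(increments="-0.03 -0.01 0 0 0.015; -0.07 -0.03 0 0 0.015; -0.11 -0.05 0 0 0.015; -0.15 -0.07 0 0 0.015; -0.18 -0.09 0 0 0.015; -0.1905 -0.0945 0 0 0.015; -0.1905 -0.0945 0.04 0 0.015; -0.1905 -0.0945 0.04 0 0.015")

```text
clock: 17.75
eef_pos: [0.4319, 0.0211, 0.0471]
tcp_rot: [3.139, 0.102, 0.004]
ft_force: [-0.6, 0.7, -0.4]
width: 0.0257
```

```bash
python3 - <<'E'
from h import *
go((.433,.021,-.009),3.6)
S=cam("side")
cv2.imwrite("pics/a6.png",cv2.resize(S["im"][150:270,240:400],None,fx=4,fy=4,interpolation=2))
E
```

```text
t 17.75 at [0.4319 0.0211 0.0471] yaw 3.72 tilt [ 0.002  0.001 -1.   ] q6 -0.12 w 0.0257 F [-0.6  0.7 -0.4]
  delta [0.001  0.0001 0.0561] twist 0.12
```

View pics/a6.png

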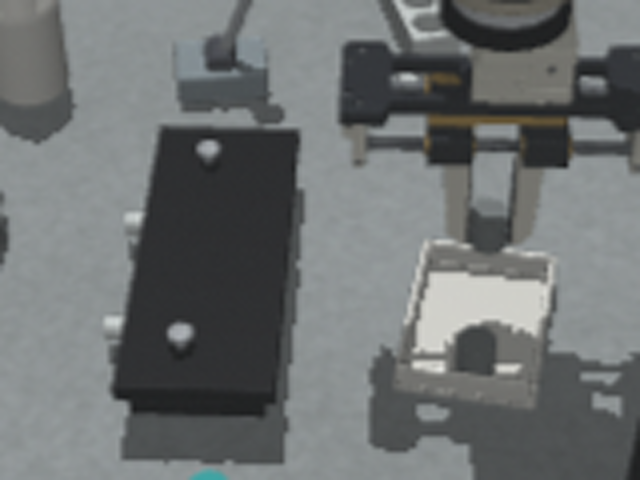

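Cap A is in the tray at crop (475,348), and cap B hangs over the tray's other half. Both studs are bare, at (180,333) and (208,150). Releasing cap B.

Request:
arm_command(increments="0.001 0 0.02 0 0.015; 0.001 0 0.04 0 0.015; 0.001 0 0.05 0 0.015; 0.001 0 0.055 0 0.015; 0.001 0 0.055 0 0.015; 0.001 0 0.055 0 0.036; 0.001 0 0.055 0 0.036; 0.001 0 0.055 0 0.036")

```text
clock: 18.6
eef_pos: [0.4345, 0.021, -0.0057]
tcp_rot: [3.139, 0.102, 0.007]
ft_force: [0.7, -0.5, -0.0]
width: 0.0358
```

Request:
arm_command(increments="0 0 0 0 0.036; 0 0 -0.02 0 0.036; 0 0 -0.05 0 0.036; 0 0 -0.09 0 0.036; 0 0.03 -0.12 0 0.036; 0 0.08 -0.12 0 0.093; 0 0.13 -0.12 0 0.093; 0 0.18 -0.12 0 0.093")

```text
clock: 19.4
eef_pos: [0.4455, -0.1605, 0.1151]
tcp_rot: [3.138, 0.102, 0.009]
ft_force: [0.8, -0.3, 0.3]
width: 0.0557
```

```bash
python3 - <<'E'
from h import *
T=cam("top");S=cam("side")
for v in(125,140):
    bb=blobs(T,(0,0,v),(179,60,255),(390,185,475,235),5)
    P=np.vstack([b[3] for b in bb]);P=np.float32([ray(T,*p,.005)[:2]*1000 for p in P]);print("carrier",cv2.minAreaRect(P))
for v in (80,):
  for b in blobs(T,(0,0,v),(179,60,255),(287,168,358,184),3): print("studT",round(b[0]),np.round(b[1:3],2),ray(T,*b[1:3],.057).round(4))
  for b in blobs(S,(0,0,v),(179,60,255),(280,180,302,242),5): print("studS",round(b[0]),np.round(b[1:3],2),ray(S,*b[1:3],.056).round(4))
for b in blobs(T,(0,0,0),(179,80,120),(300,222,332,247),20): print("trayT dark",round(b[0]),np.round(b[1:3],2),ray(T,*b[1:3],.017).round(4))
go((.506,-.345,.08),20.3)
E
```

```text
carrier ((511.84112548828125, -346.67437744140625), (288.2240905761719, 168.38674926757812), 89.30654907226562)
carrier ((526.763916015625, -361.146240234375), (65.41766357421875, 88.71089172363281), 20.308958053588867)
studT 23 [294.16 176.85] [0.6174 0.1154 0.057 ]
studT 23 [348.1 172.8] [ 0.6288 -0.0602  0.057 ]
studS 30 [284.6  232.84] [0.6167 0.1127 0.056 ]
studS 23 [291.64 186.8 ] [ 0.628  -0.0628  0.056 ]
studS 42 [291.08 180.62] [ 0.634  -0.0893  0.056 ]
trayT dark 469 [315.97 238.63] [0.4187 0.0472 0.017 ]
t 19.5 at [ 0.446  -0.1633  0.1149] yaw 3.44 tilt [ 0.006  0.003 -1.   ] q6 -0.51 w 0.0634 F [0.6 0.7 0.4]
  delta [0.0488 0.1849 0.0357] twist -16.86
```

```bash
python3 - <<'E'
from h import *
S=cam("side")
for b in blobs(S,(8,80,80),(30,255,255),(320,120,370,180),1): print("brassS",b[0],b[1:3])
for b in blobs(S,(0,0,140),(179,60,255),(320,120,370,170),30): print(round(b[0]),b[1:3],b[3].min(0),b[3].max(0))
E
```

```text
brassS 2.5 (344.159375, 172.8625)
1893 (344.411247015065, 145.15125504825414) [319.625 119.625] [369.375 169.375]
```

Request:
arm_command(increments="0 0.01 0 -4 0.093; 0.005 0.04 0 -8 0.093; 0.015 0.08 0 -12 0.093; 0.03 0.12 0 -16 0.093; 0.04 0.16 0 -17 0.093; 0.0485 0.185 0 -17 0.093; 0.0485 0.185 0 -17 0.093; 0.0485 0.185 0 -17 0.093")

```text
clock: 20.35
eef_pos: [0.505, -0.3411, 0.1145]
tcp_rot: [3.091, 0.559, 0.006]
ft_force: [-1.3, 1.4, 0.4]
width: 0.0931
```

```bash
python3 - <<'E'
from h import *
go((.506,-.345,-.0186),20.3)
T=cam("top"); S=cam("side")
cv2.imwrite("pics/a7.png",cv2.resize(S["im"][90:190,280:400],None,fx=5,fy=5,interpolation=2))
E
```

```text
t 20.35 at [ 0.505  -0.3411  0.1145] yaw 20.51 tilt [ 0.004  0.001 -1.   ] q6 -1.03 w 0.0931 F [-1.3  1.4  0.4]
  delta [-0.001   0.0038  0.1332] twist 0.21
```

View pics/a7.png

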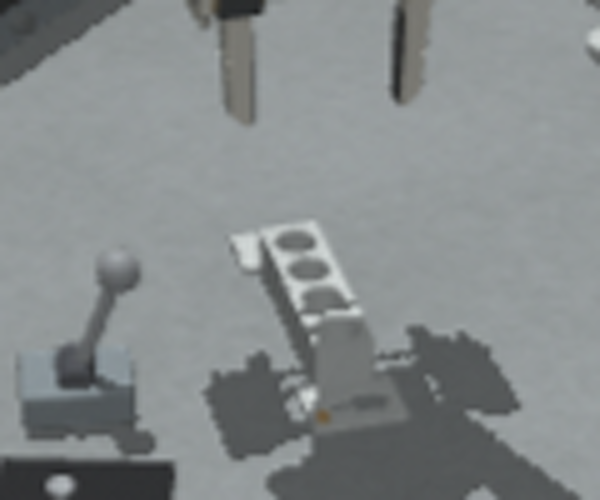

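The carrier was knocked aside: its brass pin moved from side (344.8,163.9) to (344.2,172.9), and the carrier lies nearer the camera than the fingers. I back off to measure it unobstructed.

Request:
arm_command(increments="-0.01 -0.04 0 0 0.093; -0.02 -0.08 0 0 0.093; -0.03 -0.12 0 0 0.093; -0.05 -0.165 0 0 0.093; -0.07 -0.21 0 0 0.093; -0.09 -0.25 0 0 0.093; -0.11 -0.29 0 0 0.093; -0.13 -0.33 0 0 0.093")

```text
clock: 21.25
eef_pos: [0.2653, -0.0755, 0.1136]
tcp_rot: [3.09, 0.561, 0.007]
ft_force: [0.1, 0.5, 0.8]
width: 0.0932
```

```bash
python3 - <<'E'
from h import *
T=cam("top");S=cam("side")
for v in(125,132,140):
    bb=blobs(T,(0,0,v),(179,60,255),(385,180,475,240),5)
    print([round(b[0]) for b in bb])
    P=np.vstack([b[3] for b in bb]);P=np.float32([ray(T,*p,.005)[:2]*1000 for p in P]);print("carrier",cv2.minAreaRect(P))
for b in blobs(S,(8,80,80),(30,255,255),(320,120,370,180),1): print("brassS",b[0],b[1:3],ray(S,*b[1:3],.008))
go((.506,-.345,.08),20.3)
cv2.imwrite("pics/a8.png",cv2.resize(T["im"][160:260,380:490],None,fx=5,fy=5,interpolation=2))
E
```

```text
[173, 772]
carrier ((505.432861328125, -300.0609436035156), (70.0338134765625, 221.7248992919922), 19.780237197875977)
[142, 715]
carrier ((504.9411926269531, -299.7442626953125), (66.00847625732422, 219.3314208984375), 19.9114933013916)
[116, 628]
carrier ((504.76763916015625, -299.588134765625), (63.28750228881836, 217.3046417236328), 19.83454704284668)
brassS 2.5 (344.159375, 172.8625) [ 0.49077202 -0.1990225   0.008     ]
t 21.35 at [ 0.2629 -0.0738  0.1132] yaw 20.69 tilt [ 0.002 -0.    -1.   ] q6 -0.81 w 0.0928 F [-0.2 -0.5 -0. ]
  delta [0.1315 0.3396 0.0334] twist 0.39
```

Request:
arm_command(increments="0.02 0.04 0 0.8 0.093; 0.04 0.08 0 0.8 0.093; 0.06 0.12 0 0.8 0.093; 0.08 0.16 0 0.8 0.093; 0.1 0.205 0 0.8 0.093; 0.125 0.25 0 0.8 0.093; 0.146 0.2965 0 0.8 0.093; 0.146 0.2965 0 0.8 0.093")

```text
clock: 22.15
eef_pos: [0.5074, -0.3023, 0.1131]
tcp_rot: [3.093, 0.542, 0.006]
ft_force: [-0.3, 1.2, 0.8]
width: 0.0932
```

```bash
python3 - <<'E'
from h import *
S=cam("side")
for b in blobs(S,(8,80,80),(30,255,255),(320,120,370,185),1): print("brassS",b[0],b[1:3])
go((.5047,-.2995,-.0190),19.85)
E
```

```text
brassS 2.125 (344.16421568627453, 172.85661764705884)
t 22.2 at [ 0.5056 -0.3005  0.1128] yaw 19.89 tilt [ 0.003  0.    -1.   ] q6 -0.96 w 0.093 F [-0.5  0.2 -0.3]
  delta [-0.0009 -0.0013  0.1318] twist 0.04
```

Carrier unmoved, so I descend and grip.

Request:
arm_command(increments="-0.001 -0.001 0.03 0 0.093; -0.001 -0.001 0.07 0 0.093; -0.001 -0.001 0.1 0 0.093; -0.001 -0.001 0.118 0 0.08; -0.001 -0.001 0.127 0 0.07; -0.001 -0.001 0.131 0 0.06; -0.001 -0.001 0.131 0 0.06; -0.001 -0.001 0.131 0 0.06")

```text
clock: 23.0
eef_pos: [0.5051, -0.3, -0.0171]
tcp_rot: [3.094, 0.543, 0.006]
ft_force: [-0.5, -0.3, 0.4]
width: 0.0608
```

```bash
python3 - <<'E'
from h import *
go((.5047,-.2995,-.0190),19.85)
E
```

```text
t 23.0 at [ 0.5051 -0.3    -0.0171] yaw 19.9 tilt [ 0.003  0.001 -1.   ] q6 -0.97 w 0.0608 F [-0.5 -0.3  0.4]
  delta [-0.0002 -0.0006  0.0019] twist 0.05
```

Request:
arm_command(increments="0 0 0.001 0 0.05; 0 0 0.001 0 0.04; 0 0 0.001 0 0.02; 0 0 0.001 0 0.02; 0 0 0.001 0 0.02; 0 0 0.001 0 0.02; 0 0 0.001 0 0.02; 0 0 0.001 0 0.02")

```text
clock: 23.8
eef_pos: [0.505, -0.3001, -0.0178]
tcp_rot: [3.094, 0.543, 0.005]
ft_force: [-2.9, -0.5, 5.4]
width: 0.0374
```

Request:
arm_command(increments="0 0 -0.01 0 0.02; 0 0 -0.03 0 0.02; 0 0 -0.06 0 0.02; 0 0 -0.09 0 0.02; 0 0 -0.12 0 0.02; 0 0 -0.14 0 0.02; 0 0 -0.14 0 0.02; 0 0 -0.14 0 0.02")

```text
clock: 24.6
eef_pos: [0.5043, -0.2998, 0.1217]
tcp_rot: [3.094, 0.543, 0.005]
ft_force: [-0.2, 0.9, -3.7]
width: 0.0379
```

```bash
python3 - <<'E'
from h import *
go((.6341,.0283,.12),3.7)
S=cam("side");s=observe()
R=cv2.Rodrigues(s["tcp_rot"])[0]
for b in blobs(S,(8,80,80),(30,255,255),(300,60,400,185),1): print("brassS",b[0],b[1:3],ray(S,*b[1:3],s["eef_pos"][2]+.0226-.0055+.008))
E
```

```text
t 24.6 at [ 0.5043 -0.2998  0.1217] yaw 19.9 tilt [ 0.003  0.001 -1.   ] q6 -0.97 w 0.0379 F [-0.2  0.9 -3.7]
  delta [ 0.2338 -0.2643  0.0021] twist 16.2
brassS 3.15625 (345.1637788778878, 134.44100660066005) [ 0.49126329 -0.19989228  0.14608113]
brassS 46.4375 (342.7541498429789, 85.31224764468371) [ 0.52013937 -0.49476198  0.14608113]
brassS 4.6875 (332.88666666666666, 79.74277777777777) [ 0.55681308 -0.53243887  0.14608113]
brassS 444.84375 (382.5550316122234, 65.82292764313313) [ 0.38867574 -0.65516716  0.14608113]
```

Carrier held (37.9 mm, 3.7 N). Moving above the stage.

Request:
arm_command(increments="0.025 -0.028 0 2 0.02; 0.055 -0.062 0 4 0.02; 0.085 -0.096 0 7 0.02; 0.115 -0.13 0 10 0.02; 0.145 -0.164 0 12 0.02; 0.175 -0.198 0 14 0.02; 0.205 -0.232 0 16 0.02; 0.225 -0.255 0 16.2 0.02")

```text
clock: 25.45
eef_pos: [0.6285, 0.0196, 0.1196]
tcp_rot: [-3.138, -0.102, 0.001]
ft_force: [-0.1, -0.4, -3.7]
width: 0.0381
```

```bash
python3 - <<'E'
from h import *
go((.6341,.0283,.06),3.7)
E
```

```text
t 25.45 at [0.6285 0.0196 0.1196] yaw 3.71 tilt [-0.    -0.001 -1.   ] q6 -0.11 w 0.0381 F [-0.1 -0.4 -3.7]
  delta [ 0.0062 -0.0082  0.0596] twist 0.01
```

Request:
arm_command(increments="0.006 -0.008 0 0 0.02; 0.0062 -0.0082 0.02 0 0.02; 0.0062 -0.0082 0.04 0 0.02; 0.0062 -0.0082 0.055 0 0.02; 0.0062 -0.0082 0.065 0 0.02; 0.0062 -0.0082 0.07 0 0.02; 0.0062 -0.0082 0.072 0 0.02; 0.0062 -0.0082 0.072 0 0.02")

```text
clock: 26.25
eef_pos: [0.6344, 0.0282, 0.0479]
tcp_rot: [-3.138, -0.101, -0.0]
ft_force: [-0.0, -0.4, -2.2]
width: 0.0381
```

```bash
python3 - <<'E'
from h import *
go((.6341,.0283,.048),3.7)
S=cam("side");T=cam("top");s=observe()
zu=s["eef_pos"][2]-.0272+.045; R=cv2.Rodrigues(s["tcp_rot"])[0]
for b in blobs(S,(8,80,80),(30,255,255),(250,180,330,260),1):
    p=ray(S,*b[1:3],zu+.008); y=np.radians(3.7); d=(p-s["eef_pos"])[:2]
    print("pin",b[0],b[1:3],p,"carrier fr",d@[np.cos(y),np.sin(y)],d@[-np.sin(y),np.cos(y)],"expected .0211 .0992")
A=blobs(T,(0,0,135),(179,60,255),(283,150,362,200),20)
for b in A: print("T",round(b[0]),b[3].min(0),b[3].max(0))
u=(T["im"][155:205,270:370]);v=S["im"][160:260,250:330]
cv2.imwrite("pics/a9.png",np.hstack([cv2.resize(u,(440,220),interpolation=2),cv2.resize(v,(350,438),interpolation=2)[:220*1] if 0 else cv2.resize(v,(352,220),interpolation=2)]))
cv2.imwrite("pics/a9.png",np.vstack([cv2.resize(u,(600,300),interpolation=2),cv2.resize(S["im"][190:250,240:360],(600,300),interpolation=2)]))
E
```

```text
t 26.25 at [0.6344 0.0282 0.0479] yaw 3.7 tilt [ 0.    -0.001 -1.   ] q6 -0.1 w 0.0381 F [-0.  -0.4 -2.2]
  delta [-0.0003 -0.0001 -0.0001] twist 0.0
pin 5.6875 (269.1515567765568, 231.58104395604397) [0.65040979 0.12921467 0.0741349 ] carrier fr 0.02232804093110751 0.09970777810468916 expected .0211 .0992
T 80 [347.625 158.125] [354.125 176.875]
```

View pics/a9.png

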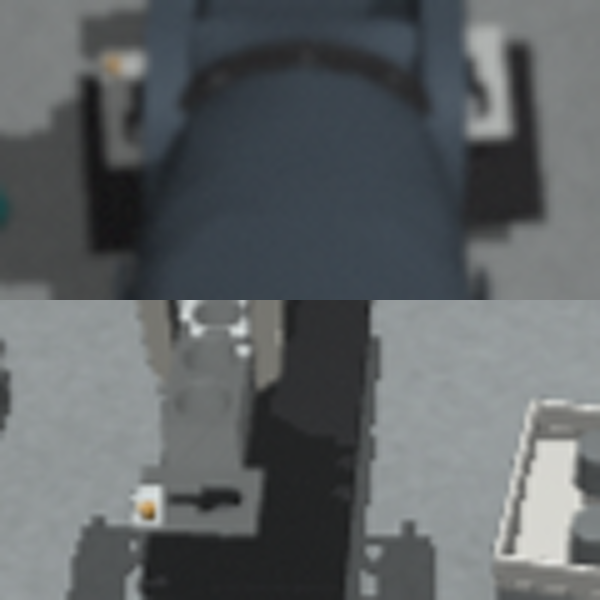

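The carrier hovers with its pin at the expected offset and the keyholes' large ends on the robot's side. Lowering.

Request:
arm_command(increments="0 0 0.003 0 0.02; 0 0 0.006 0 0.02; 0 0 0.009 0 0.02; 0 0 0.011 0 0.02; 0 0 0.013 0 0.02; 0 0 0.0145 0 0.02; 0 0 0.016 0 0.02; 0 0 0.016 0 0.02")

```text
clock: 27.15
eef_pos: [0.6345, 0.0283, 0.0321]
tcp_rot: [-3.139, -0.102, -0.001]
ft_force: [0.2, 0.5, -2.9]
width: 0.0384
```

Both heads have passed through the keyholes without force. Pressing down.

Request:
arm_command(increments="0 0 0.001 0 0.02; 0 0 0.002 0 0.02; 0 0 0.003 0 0.02; 0 0 0.004 0 0.02; 0 0 0.0045 0 0.02; 0 0 0.005 0 0.02; 0 0 0.0055 0 0.02; 0 0 0.0055 0 0.02")

```text
clock: 27.95
eef_pos: [0.6345, 0.0284, 0.0272]
tcp_rot: [-3.139, -0.102, -0.001]
ft_force: [-4.0, 0.9, 5.4]
width: 0.038
```

Request:
arm_command(increments="-0.003 0 0 0 0.02; -0.006 0 0 0 0.02; -0.009 0 0 0 0.02; -0.012 0 0 0 0.02; -0.015 0 0 0 0.02; -0.018 0 0 0 0.02; -0.02 0 0 0 0.02; -0.02 0 0 0 0.02")

```text
clock: 28.75
eef_pos: [0.6142, 0.027, 0.0273]
tcp_rot: [-3.139, -0.102, -0.0]
ft_force: [-0.6, -0.6, 0.4]
width: 0.0374
```

Request:
arm_command(increments="-0.001 0 0 0 0.02; -0.002 0 0 0 0.02; -0.003 0 0 0 0.02; -0.004 0 0 0 0.02; -0.004 0 0 0 0.02; -0.004 0 0 0 0.02; -0.004 0 0 0 0.02; -0.004 0 0 0 0.02")

```text
clock: 29.55
eef_pos: [0.6115, 0.0268, 0.0273]
tcp_rot: [-3.139, -0.101, -0.005]
ft_force: [8.1, 0.8, -6.1]
width: 0.0376
```

Request:
arm_command(increments="-0.001 0 0.0005 0 0.02; -0.002 0 0.0005 0 0.02; -0.003 0 0.0005 0 0.02; -0.004 0 0.0005 0 0.02; -0.004 0 0.0005 0 0.02; -0.004 0 0.0005 0 0.02; -0.002 0 0.0005 0 0.02; -0.001 0 0 0 0.02")

```text
clock: 30.35
eef_pos: [0.6116, 0.0268, 0.0275]
tcp_rot: [-3.139, -0.101, -0.009]
ft_force: [5.0, 0.2, -4.5]
width: 0.0378
```

```bash
python3 - <<'E'
from h import *
go((.6121,.0269,.0272),3.7)
E
```

```text
t 30.35 at [0.6116 0.0268 0.0275] yaw 3.7 tilt [ 0.006 -0.001 -1.   ] q6 -0.1 w 0.0378 F [ 5.   0.2 -4.5]
  delta [ 0.0005 -0.0001  0.0003] twist -0.0
```

Home against the stop at x = 0.6116. Releasing and going towards the vials.

Request:
arm_command(increments="0 0 0 0 0.06; 0 0 0 0 0.06; 0 0 0 0 0.06; 0 0 -0.005 0 0.06; 0 0 -0.03 0 0.06; 0 0 -0.07 0 0.06; 0 0 -0.1 0 0.06; 0 0 -0.1 0 0.06")

```text
clock: 31.15
eef_pos: [0.6131, 0.0266, 0.1322]
tcp_rot: [-3.139, -0.101, -0.019]
ft_force: [0.6, 0.2, 0.1]
width: 0.0605
```

Request:
arm_command(increments="-0.03 -0.04 0 0 0.07; -0.06 -0.08 0 0 0.07; -0.09 -0.12 0 0 0.07; -0.12 -0.16 0 0 0.07; -0.15 -0.195 0 0 0.07; -0.18 -0.21 0 0 0.07; -0.21 -0.21 0 0 0.07; -0.21 -0.21 0 0 0.07")

```text
clock: 31.95
eef_pos: [0.3866, 0.2225, 0.129]
tcp_rot: [3.14, 0.105, 0.015]
ft_force: [0.5, 0.6, -0.1]
width: 0.07
```

```bash
python3 - <<'E'
from h import *
T=cam("top");S=cam("side")
for v in(125,140):
    P=np.vstack([b[3] for b in blobs(T,(0,0,v),(179,60,255),(281,155,365,200),15)]);P=np.float32([ray(T,*p,.050)[:2]*1000 for p in P]);print("carrier",cv2.minAreaRect(P))
for b in blobs(T,(0,0,140),(179,70,255),(195,190,262,250),15): print("vialT",round(b[0]),np.round(b[1:3],1))
for b in blobs(S,(0,0,140),(179,70,255),(295,270,380,345),40): print("vialS",round(b[0]),np.round(b[1:3],1))
for b in blobs(S,(8,80,80),(30,255,255),(250,180,330,260),1): print("pin",b[1:3],ray(S,*b[1:3],.053))
go((.4195,.2815,.08),3.7)
E
```

```text
carrier ((629.0458984375, 29.50629425048828), (94.1648178100586, 215.94247436523438), 3.6444365978240967)
carrier ((611.95703125, 28.531265258789062), (57.91328811645508, 214.0923309326172), 3.6455790996551514)
vialT 34 [246.3 207.4]
vialT 34 [218.6 204.4]
vialS 4778 [331.6 301.9]
pin (279.23964646464646, 237.7098484848485) [0.6276196  0.12747873 0.053     ]
t 32.05 at [0.3901 0.2227 0.1297] yaw 3.72 tilt [ 0.013 -0.001 -1.   ] q6 0.36 w 0.0698 F [ 1.1 -0.4  0.7]
  delta [ 0.0325 -0.0567  0.0502] twist 0.02
```

Request:
arm_command(increments="0.005 -0.01 0 -8 0.06; 0.01 -0.02 0 -16 0.06; 0.015 -0.03 0 -24 0.06; 0.02 -0.04 0 -32 0.055; 0.026 -0.05 0 -40 0.055; 0.0325 -0.0575 0 -48 0.055; 0.0325 -0.0575 0 -56 0.055; 0.0325 -0.0575 0 -64 0.055")

```text
clock: 32.85
eef_pos: [0.4201, 0.2822, 0.1298]
tcp_rot: [2.599, 1.754, 0.018]
ft_force: [0.0, -0.3, 0.1]
width: 0.0551
```

```bash
python3 - <<'E'
from h import *
go((.4195,.2820,.008),-86.3)
E
```

```text
t 32.85 at [0.4201 0.2822 0.1298] yaw 68.01 tilt [ 0.006  0.011 -1.   ] q6 -0.68 w 0.0551 F [ 0.  -0.3  0.1]
  delta [-0.0011 -0.0018  0.1218] twist -25.69
```

Request:
arm_command(increments="0 0 0.0 -8 0.055; -0.001 -0.0015 0.02 -16 0.055; -0.001 -0.0015 0.05 -24 0.055; -0.001 -0.0015 0.08 -25.7 0.055; -0.001 -0.0015 0.105 -25.7 0.055; -0.001 -0.0015 0.118 -25.7 0.055; -0.001 -0.0015 0.122 -25.7 0.055; -0.001 -0.0015 0.122 -25.7 0.055")

```text
clock: 33.65
eef_pos: [0.4204, 0.282, 0.0079]
tcp_rot: [2.143, 2.285, 0.015]
ft_force: [-0.5, 0.3, 0.4]
width: 0.0549
```

Request:
arm_command(increments="0 0 0 0 0.04; 0 0 0 0 0.015; 0 0 0 0 0.015; 0 0 0 0 0.015; 0 0 0 0 0.015; 0 0 0 0 0.015; 0 0 0 0 0.015; 0 0 0 0 0.015")

```text
clock: 34.45
eef_pos: [0.4206, 0.2821, 0.0082]
tcp_rot: [2.143, 2.285, 0.016]
ft_force: [-1.5, -0.6, 5.1]
width: 0.0238
```

```bash
python3 - <<'E'
from h import *
go((.4195,.2820,.008),-86.3)
S=cam("side")
for b in blobs(S,(0,0,140),(179,30,255),(295,270,380,345),20): print("vialS",round(b[0]),np.round(b[1:3],1))
E
```

```text
t 34.45 at [0.4206 0.2821 0.0082] yaw 93.68 tilt [ 0.001  0.013 -1.   ] q6 -1.13 w 0.0238 F [-1.5 -0.6  5.1]
  delta [-0.     -0.0011  0.0002] twist -0.02
vialS 3522 [320.5 305.4]
```

Request:
arm_command(increments="0 0 0 0 0.045; 0 0 0 0 0.055; 0 0 -0.01 0 0.055; 0 0 -0.04 0 0.055; 0 0 -0.08 4 0.055; 0 0 -0.1 12 0.055; 0 0 -0.1 20 0.055; 0 0 -0.1 28 0.055")

```text
clock: 35.3
eef_pos: [0.4195, 0.2821, 0.1096]
tcp_rot: [2.639, 1.693, 0.022]
ft_force: [0.3, 0.1, -0.2]
width: 0.0549
```

Request:
arm_command(increments="0 0 0 8 0.055; 0 0 0 16 0.055; 0 0 0 24 0.055; 0 0 0 32 0.055; 0 0 0 40 0.055; 0 0 0 48 0.055; 0 0 0 56 0.055; 0 0 0 62 0.055")

```text
clock: 36.1
eef_pos: [0.4195, 0.2821, 0.1102]
tcp_rot: [-3.138, -0.083, -0.024]
ft_force: [-0.5, -0.6, -0.0]
width: 0.055
```

```bash
python3 - <<'E'
from h import *
go((.4200,.2821,.008),3.7)
E
```

```text
t 36.1 at [0.4195 0.2821 0.1102] yaw 3.03 tilt [ 0.015 -0.002 -1.   ] q6 0.45 w 0.055 F [-0.5 -0.6 -0. ]
  delta [-0.0011  0.0002  0.1022] twist -0.67
```

Request:
arm_command(increments="-0.001 0 0.02 -0.6 0.055; -0.001 0 0.05 -0.6 0.055; -0.001 0 0.08 -0.6 0.055; -0.001 0 0.095 -0.6 0.055; -0.001 0 0.102 -0.6 0.055; -0.001 0 0.102 -0.6 0.03; -0.001 0 0.102 -0.6 0.015; -0.001 0 0.102 -0.6 0.015")

```text
clock: 36.9
eef_pos: [0.4206, 0.2827, 0.0092]
tcp_rot: [-3.137, -0.1, -0.026]
ft_force: [-0.6, 0.3, -0.7]
width: 0.0358
```

Request:
arm_command(increments="0 0 0 0 0.015; 0 0 0 0 0.015; 0 0 0 0 0.015; 0 0 0 0 0.015; 0 0 -0.01 0 0.015; 0 0 -0.03 0 0.015; 0 0 -0.07 0 0.015; 0 0 -0.11 0 0.015")

```text
clock: 37.7
eef_pos: [0.4184, 0.282, 0.1209]
tcp_rot: [-3.137, -0.099, -0.025]
ft_force: [0.9, 1.0, -0.4]
width: 0.0241
```

```bash
python3 - <<'E'
from h import *
go((.6084,.077,.12),3.7)
S=cam("side")
print(proj(S,observe()["eef_pos"]+[0,0,.0226+.076-.0306]))
for b in blobs(S,(0,0,140),(179,30,255),(295,250,380,345),20): print("vialS",round(b[0]),np.round(b[1:3],1))
E
```

```text
t 37.7 at [0.4184 0.282  0.1209] yaw 3.63 tilt [ 0.016 -0.002 -1.   ] q6 0.44 w 0.0241 F [ 0.9  1.  -0.4]
  delta [0.1766 0.2167 0.0032] twist -0.07
[364.68847174 254.8334458 ]
vialS 21 [368.  258.8]
vialS 5961 [333.6 298.5]
```

Request:
arm_command(increments="0.02 0.025 0 0 0.015; 0.042 0.052 0 0 0.015; 0.065 0.08 0 0 0.015; 0.088 0.108 0 0 0.015; 0.11 0.135 0 0 0.015; 0.132 0.162 0 0 0.015; 0.154 0.19 0 0 0.015; 0.1766 0.2167 0 0 0.015")

```text
clock: 38.55
eef_pos: [0.6119, 0.0773, 0.1307]
tcp_rot: [-3.133, -0.099, -0.038]
ft_force: [1.0, -0.0, -1.2]
width: 0.0235
```

```bash
python3 - <<'E'
from h import *
go((.6084,.077,.092),3.7)
E
```

```text
t 38.55 at [0.6119 0.0773 0.1307] yaw 3.63 tilt [ 0.025 -0.006 -1.   ] q6 -0.02 w 0.0235 F [ 1.  -0.  -1.2]
  delta [-0.0045  0.0003  0.0386] twist -0.07
```

```bash
cat >> h.py <<'E'
def settle(n=4):
    for _ in range(n): camera("side")
E
python3 - <<'E'
from h import *
settle(1);go((.6084,.077,.092),3.7)
settle(3);go((.6084,.077,.092),3.7)
E
```

```text
t 38.6 at [0.615  0.0739 0.1309] yaw 3.51 tilt [ 0.027 -0.005 -1.   ] q6 -0.02 w 0.0237 F [-1.  -4.4 -0.5]
  delta [-0.0075 -0.0033  0.0387] twist -0.19
t 38.75 at [0.611  0.0782 0.1302] yaw 3.57 tilt [ 0.024 -0.006 -1.   ] q6 -0.02 w 0.0236 F [-0.6 -0.2 -1.7]
  delta [-0.0036  0.0013  0.0381] twist -0.13
```

Request:
arm_command(increments="-0.002 0.001 0 0 0.015; -0.003 0.001 0 0 0.015; -0.003 0.001 -0.01 0 0.015; -0.003 0.001 -0.02 0 0.015; -0.003 0.001 -0.02 0 0.015; -0.003 0.001 -0.02 0 0.015; -0.003 0.001 0.005 0 0.015; -0.003 0.001 0.035 0 0.015")

```text
clock: 39.55
eef_pos: [0.6095, 0.0774, 0.0953]
tcp_rot: [-3.133, -0.098, -0.041]
ft_force: [0.1, -0.2, -0.7]
width: 0.0235
```

Request:
arm_command(increments="0 0 0 0 0.015; 0 0 0 0 0.015; 0 0 0 0 0.015; 0 0 0 0 0.015; 0 0 0 0 0.015; 0 0 0 0 0.015; 0 0 0 0 0.015; 0 0 0 0 0.015")

```text
clock: 40.35
eef_pos: [0.6096, 0.0774, 0.0954]
tcp_rot: [-3.133, -0.098, -0.041]
ft_force: [0.4, 0.1, -0.6]
width: 0.0237
```

```bash
python3 - <<'E'
from h import *
go((.6084,.077,.089),3.7)
E
```

```text
t 40.35 at [0.6096 0.0774 0.0954] yaw 3.57 tilt [ 0.026 -0.006 -1.   ] q6 -0.02 w 0.0237 F [ 0.4  0.1 -0.6]
  delta [-0.0014  0.0003  0.0063] twist -0.13
```

Request:
arm_command(increments="-0.0014 0.0003 0.003 0 0.015; -0.0014 0.0003 0.006 0 0.015; -0.0015 0.0004 0.008 0 0.015; -0.0015 0.0004 0.010 0 0.015; -0.0015 0.0004 0.012 0 0.015; -0.0015 0.0004 0.014 0 0.015; -0.0015 0.0004 0.014 0 0.015; -0.0015 0.0004 0.014 0 0.015")

```text
clock: 41.15
eef_pos: [0.6085, 0.077, 0.0814]
tcp_rot: [-3.133, -0.098, -0.041]
ft_force: [-0.3, 0.3, -0.8]
width: 0.0236
```

The foot is inside the pocket without contact. Continuing down.

Request:
arm_command(increments="0 0 0.002 0 0.015; -0.0001 0 0.004 0 0.015; -0.0002 0 0.006 0 0.015; -0.0002 0 0.008 0 0.015; -0.0003 0 0.01 0 0.015; -0.0003 0 0.011 0 0.015; -0.0003 0 0.0115 0 0.015; -0.0003 0 0.0115 0 0.015")

```text
clock: 41.95
eef_pos: [0.6087, 0.0771, 0.0711]
tcp_rot: [-3.133, -0.098, -0.042]
ft_force: [-5.5, -0.7, 12.1]
width: 0.0234
```

Vial 1 is down on the pocket floor (12 N). Releasing and going to vial 2.

Request:
arm_command(increments="0 0 0 0 0.03; 0 0 0 0 0.05; 0 0 0 0 0.05; 0 0 -0.005 0 0.05; 0 0 -0.02 0 0.05; 0 0 -0.045 0 0.05; 0 0 -0.065 0 0.05; 0 0 -0.065 0 0.05")

```text
clock: 42.75
eef_pos: [0.6086, 0.0767, 0.1399]
tcp_rot: [-3.133, -0.098, -0.051]
ft_force: [0.7, 0.9, 0.4]
width: 0.0498
```

Request:
arm_command(increments="-0.01 -0.02 0 0 0.06; -0.03 -0.05 0 0 0.06; -0.05 -0.08 0 0 0.06; -0.07 -0.11 0 0 0.06; -0.09 -0.14 0 0 0.06; -0.105 -0.165 0 0 0.06; -0.115 -0.18 0 0 0.06; -0.115 -0.18 0 0 0.06")

```text
clock: 43.55
eef_pos: [0.4813, 0.2505, 0.1369]
tcp_rot: [-3.133, -0.102, -0.05]
ft_force: [0.2, -0.2, -0.9]
width: 0.0601
```

```bash
python3 - <<'E'
from h import *
settle(3);go((.4449,.356,.1),3.7)
S=cam("side")
for b in blobs(S,(0,0,140),(179,70,255),(270,190,295,240),10): print("v1 S",round(b[0]),np.round(b[1:3],1),b[3].min(0),b[3].max(0))
print("v1 top should be",proj(S,(.6084,.0765,.137)),proj(S,(.6084,.0765,.130)))
for b in blobs(S,(0,0,140),(179,30,255),(290,270,380,345),20): print("vialS",round(b[0]),np.round(b[1:3],1))
E
```

```text
t 43.7 at [0.483  0.2487 0.1371] yaw 3.57 tilt [ 0.033 -0.006 -0.999] q6 0.33 w 0.06 F [0.3 0.1 0.5]
  delta [-0.0325 -0.1093  0.0367] twist -0.13
v1 S 83 [282.7 234.5] [276.375 228.625] [294.375 239.375]
v1 S 25 [283.6 216.8] [281.625 209.875] [285.625 221.375]
v1 S 31 [286.1 195.1] [283.625 189.625] [288.875 201.625]
v1 S 133 [272.2 202.1] [269.625 189.625] [277.125 230.875]
v1 top should be [288.23662256 198.91501822] [288.42604546 201.07282197]
vialS 4935 [333.9 299. ]
```

Request:
arm_command(increments="0 0 -0.01 0 0.06; 0 0 -0.02 0 0.06; 0 0 -0.03 0 0.06; 0 0 -0.04 0 0.06; 0 0 -0.04 0 0.06; 0 0 -0.04 0 0.06; 0 0 0.005 0 0.06; 0 0 0.005 0 0.06")

```text
clock: 44.55
eef_pos: [0.4806, 0.2474, 0.1278]
tcp_rot: [-3.136, -0.097, -0.039]
ft_force: [-0.9, -0.5, 0.3]
width: 0.0601
```

Request:
arm_command(increments="0 0 -0.01 0 0.06; 0 0 -0.02 0 0.06; 0 0 -0.03 0 0.06; 0 0 -0.04 0 0.06; 0 0 -0.04 0 0.06; 0 0 -0.04 0 0.06; 0 0 0.005 0 0.06; 0 0 0.005 0 0.06")

```text
clock: 45.35
eef_pos: [0.4779, 0.2462, 0.1187]
tcp_rot: [-3.139, -0.097, -0.027]
ft_force: [-1.4, 0.3, 0.7]
width: 0.0601
```

```bash
python3 - <<'E'
from h import *
go((.4449,.356,.1),3.7)
settle(3);go((.4449,.356,.1),3.7)
E
```

```text
t 45.35 at [0.4779 0.2462 0.1187] yaw 3.55 tilt [ 0.017 -0.001 -1.   ] q6 0.33 w 0.0601 F [-1.4  0.3  0.7]
  delta [-0.0265 -0.1116  0.0183] twist -0.15
t 45.5 at [0.4809 0.2475 0.1237] yaw 3.55 tilt [ 0.025 -0.003 -1.   ] q6 0.33 w 0.0601 F [0.4 0.4 0.6]
  delta [-0.0298 -0.1104  0.0234] twist -0.15
```

Request:
arm_command(increments="-0.005 -0.02 -0.01 0 0.06; -0.01 -0.045 -0.02 0 0.06; -0.02 -0.075 -0.03 0 0.06; -0.027 -0.1 -0.04 0 0.06; -0.03 -0.11 -0.04 0 0.06; -0.03 -0.11 -0.04 0 0.06; -0.03 -0.11 0.002 0 0.06; -0.03 -0.11 0.002 0 0.06")

```text
clock: 46.3
eef_pos: [0.4425, 0.3529, 0.1175]
tcp_rot: [3.14, 0.096, 0.029]
ft_force: [-0.1, -1.0, 0.6]
width: 0.0604
```

Request:
arm_command(increments="0 0 -0.01 0 0.06; 0 0 -0.02 0 0.06; 0 0 -0.03 0 0.06; 0 0 -0.04 0 0.06; 0 0 -0.04 0 0.06; 0 0 -0.04 0 0.06; 0 0 0.005 0 0.06; 0 0 0.005 0 0.06")

```text
clock: 47.1
eef_pos: [0.4401, 0.3512, 0.1082]
tcp_rot: [3.135, 0.096, 0.018]
ft_force: [-0.5, -1.4, -0.5]
width: 0.0602
```

Request:
arm_command(increments="0 0 -0.01 0 0.06; 0 0 -0.02 0 0.06; 0 0 -0.03 0 0.06; 0 0 -0.04 0 0.06; 0 0 -0.04 0 0.06; 0 0 -0.04 0 0.06; 0 0 0.005 0 0.06; 0 0 0.005 0 0.06")

```text
clock: 47.9
eef_pos: [0.4376, 0.3493, 0.0989]
tcp_rot: [3.131, 0.096, 0.008]
ft_force: [-1.0, -0.3, -0.3]
width: 0.06
```

```bash
python3 - <<'E'
from h import *
go((.4449,.356,.0014),3.7)
E
```

```text
t 47.9 at [0.4376 0.3493 0.0989] yaw 3.51 tilt [ 0.005  0.009 -1.   ] q6 0.54 w 0.06 F [-1.  -0.3 -0.3]
  delta [ 0.0073 -0.0071  0.0975] twist -0.19
```

Request:
arm_command(increments="0.007 -0.007 0 -0.2 0.055; 0.007 -0.007 0.02 -0.2 0.055; 0.007 -0.007 0.05 -0.2 0.055; 0.007 -0.007 0.075 -0.2 0.055; 0.007 -0.007 0.09 -0.2 0.055; 0.007 -0.007 0.094 -0.2 0.055; 0.007 -0.007 0.0945 -0.2 0.055; 0.007 -0.007 0.0945 -0.2 0.055")

```text
clock: 48.7
eef_pos: [0.4454, 0.3565, 0.0056]
tcp_rot: [3.132, 0.101, 0.01]
ft_force: [0.2, -0.2, -0.6]
width: 0.0554
```

Request:
arm_command(increments="0 0 0 0 0.04; 0 0 0 0 0.015; 0 0 0 0 0.015; 0 0 0 0 0.015; 0 0 0 0 0.015; 0 0 0 0 0.015; 0 0 0 0 0.015; 0 0 0 0 0.015")

```text
clock: 49.5
eef_pos: [0.4453, 0.3565, 0.0057]
tcp_rot: [3.132, 0.101, 0.01]
ft_force: [-1.4, 0.1, 5.0]
width: 0.0234
```

Request:
arm_command(increments="0 0 -0.005 0 0.015; 0 0 -0.02 0 0.015; 0 0 -0.04 0 0.015; 0 0 -0.065 0 0.015; 0 0 -0.09 0 0.015; 0 0 -0.11 0 0.015; 0 0 -0.12 0 0.015; 0 0 -0.12 0 0.015")

```text
clock: 50.3
eef_pos: [0.4451, 0.3578, 0.1274]
tcp_rot: [3.133, 0.102, 0.013]
ft_force: [-0.0, -0.0, -0.8]
width: 0.0234
```

```bash
python3 - <<'E'
from h import *
settle(4);go((.6106,.0441,.12),3.7)
E
```

```text
t 50.5 at [0.444  0.3571 0.1247] yaw 3.71 tilt [ 0.004  0.009 -1.   ] q6 0.54 w 0.0236 F [-0.2 -0.  -0.4]
  delta [0.1459 0.3231 0.0083] twist 0.01
```

Request:
arm_command(increments="0 0 -0.01 0 0.015; 0.005 0.012 -0.025 0 0.015; 0.015 0.035 -0.04 0 0.015; 0.03 0.065 -0.04 0 0.015; 0.045 0.1 -0.04 0 0.015; 0.058 0.13 -0.04 0 0.015; 0.066 0.145 -0.04 0 0.015; 0.066 0.145 -0.04 0 0.015")

```text
clock: 51.3
eef_pos: [0.5203, 0.2153, 0.1671]
tcp_rot: [3.131, 0.097, 0.009]
ft_force: [0.1, 0.0, -0.2]
width: 0.0234
```

```bash
python3 - <<'E'
from h import *
settle(4);go((.6105,.0447,.160),3.7)
E
```

```text
t 51.5 at [0.5187 0.2179 0.1665] yaw 3.77 tilt [ 0.004  0.009 -1.   ] q6 0.26 w 0.0234 F [ 0.1 -0.1 -0.7]
  delta [0.0802 0.1788 0.0085] twist 0.07
```

Request:
arm_command(increments="0.01 0.02 0 0 0.015; 0.025 0.055 0 0 0.015; 0.042 0.095 0 0 0.015; 0.058 0.13 0 0 0.015; 0.07 0.158 0 0 0.015; 0.078 0.174 0 0 0.015; 0.08 0.1788 0 0 0.015; 0.08 0.1788 0 0 0.015")

```text
clock: 52.3
eef_pos: [0.61, 0.0455, 0.1683]
tcp_rot: [3.131, 0.103, 0.007]
ft_force: [1.0, 0.6, -0.8]
width: 0.0235
```

```bash
python3 - <<'E'
from h import *
settle(4);go((.6105,.0447,.078),3.7)
E
```

```text
t 52.5 at [0.6098 0.046  0.1685] yaw 3.85 tilt [ 0.004  0.009 -1.   ] q6 -0.06 w 0.0234 F [ 0.1 -0.7 -0.2]
  delta [0.0002 0.0005 0.0905] twist 0.15
```

Request:
arm_command(increments="0 0 0.015 0.1 0.015; 0 0 0.04 0.1 0.015; 0 0 0.06 0.1 0.015; 0.0002 0.0005 0.075 0.1 0.015; 0.0002 0.0005 0.083 0.1 0.015; 0.0002 0.0005 0.087 0.1 0.015; 0.0002 0.0005 0.09 0.1 0.015; 0.0002 0.0005 0.09 0.1 0.015")

```text
clock: 53.3
eef_pos: [0.6107, 0.0449, 0.0787]
tcp_rot: [3.131, 0.102, 0.008]
ft_force: [0.2, 1.9, -1.7]
width: 0.0233
```

```bash
python3 - <<'E'
from h import *
go((.6105,.0447,.067),3.7)
E
```

```text
t 53.3 at [0.6107 0.0449 0.0787] yaw 3.74 tilt [ 0.005  0.009 -1.   ] q6 -0.06 w 0.0233 F [ 0.2  1.9 -1.7]
  delta [-0.0002  0.      0.0117] twist 0.04
```

Request:
arm_command(increments="0 -0.0005 0.002 0 0.015; 0 -0.0005 0.004 0 0.015; 0 -0.0005 0.006 0 0.015; 0 -0.0005 0.008 0 0.015; 0 -0.0005 0.01 0 0.015; 0 -0.0005 0.011 0 0.015; 0 -0.0005 0.012 0 0.015; 0 -0.0005 0.012 0 0.015")

```text
clock: 54.1
eef_pos: [0.6108, 0.0452, 0.0668]
tcp_rot: [3.131, 0.102, 0.008]
ft_force: [0.0, 0.3, -0.8]
width: 0.0234
```

Vial 2 is in to the floor depth with no side load. Releasing and going to vial 3.

Request:
arm_command(increments="0 0 0 0 0.03; 0 0 0 0 0.05; 0 0 0 0 0.05; 0 0 -0.005 0 0.05; 0 0 -0.02 0 0.05; 0 0 -0.045 0 0.05; 0 0 -0.07 0 0.05; 0 0 -0.08 0 0.05")

```text
clock: 54.9
eef_pos: [0.6115, 0.046, 0.1503]
tcp_rot: [3.131, 0.102, 0.015]
ft_force: [-1.2, 0.6, 0.7]
width: 0.05
```

```bash
python3 - <<'E'
from h import *
settle(4);go((.5195,.2707,.135),3.7)
S=cam("side")
for b in blobs(S,(0,0,140),(179,30,255),(290,270,375,345),20): print("vialS",round(b[0]),np.round(b[1:3],1))
E
```

```text
t 55.1 at [0.6099 0.0459 0.1462] yaw 3.75 tilt [ 0.004  0.009 -1.   ] q6 -0.06 w 0.0503 F [-0.3 -0.4 -0.2]
  delta [-0.0756 -0.2303  0.0089] twist 0.05
vialS 985 [325.9 336.4]
vialS 207 [332.  299.4]
vialS 274 [363.4 275.4]
```

Request:
arm_command(increments="-0.005 -0.02 0 0 0.055; -0.017 -0.055 0 0 0.055; -0.032 -0.1 0 0 0.055; -0.048 -0.145 0 0 0.055; -0.062 -0.19 0 0 0.055; -0.072 -0.22 0 0 0.055; -0.0756 -0.2303 0.01 0 0.055; -0.0756 -0.2303 0.01 0 0.055")

```text
clock: 55.95
eef_pos: [0.5179, 0.2709, 0.1312]
tcp_rot: [3.13, 0.105, 0.0]
ft_force: [1.0, -0.6, -0.6]
width: 0.0549
```

```bash
python3 - <<'E'
from h import *
settle(4);go((.5195,.2707,.003),3.7)
E
```

```text
t 56.15 at [0.5199 0.2694 0.1333] yaw 3.66 tilt [ 0.003  0.009 -1.   ] q6 0.35 w 0.055 F [ 0.1  0.4 -0. ]
  delta [-0.0007 -0.0025  0.1303] twist -0.04
```

Request:
arm_command(increments="-0.0005 -0.0025 0.02 0 0.055; -0.0005 -0.0025 0.05 0 0.055; -0.0005 -0.0025 0.08 0 0.055; -0.0005 -0.0025 0.105 0 0.055; -0.0005 -0.0025 0.121 0 0.055; -0.0005 -0.0025 0.128 0 0.055; -0.0005 -0.0025 0.13 0 0.055; -0.0005 -0.0025 0.13 0 0.055")

```text
clock: 56.95
eef_pos: [0.5203, 0.2707, 0.004]
tcp_rot: [3.132, 0.099, 0.007]
ft_force: [0.2, -1.0, 0.3]
width: 0.0551
```

Request:
arm_command(increments="0 0 0 0 0.04; 0 0 0 0 0.015; 0 0 0 0 0.015; 0 0 0 0 0.015; 0 0 0 0 0.015; 0 0 0 0 0.015; 0 0 0 0 0.015; 0 0 0 0 0.015")

```text
clock: 57.75
eef_pos: [0.5204, 0.2707, 0.0041]
tcp_rot: [3.132, 0.1, 0.007]
ft_force: [-2.2, -0.2, 2.7]
width: 0.0237
```

Request:
arm_command(increments="0 0 -0.005 0 0.015; 0 0 -0.025 0 0.015; 0 0 -0.055 0 0.015; 0 0 -0.09 0 0.015; 0 0 -0.125 0 0.015; 0 0 -0.15 0 0.015; 0 0 -0.16 0 0.015; 0 0 -0.16 0 0.015")

```text
clock: 58.55
eef_pos: [0.52, 0.2722, 0.165]
tcp_rot: [3.132, 0.1, 0.009]
ft_force: [0.1, -0.2, -0.9]
width: 0.023
```

```bash
python3 - <<'E'
from h import *
settle(4);go((.6127,.0118,.162),3.7)
E
```

```text
t 58.75 at [0.5189 0.2717 0.1625] yaw 3.64 tilt [ 0.002  0.009 -1.   ] q6 0.35 w 0.0234 F [ 0.2  0.6 -0.3]
  delta [0.0771 0.2653 0.0031] twist -0.06
```

Request:
arm_command(increments="0.006 0.02 0 0 0.015; 0.018 0.06 0 0 0.015; 0.032 0.108 0 0 0.015; 0.047 0.156 0 0 0.015; 0.06 0.204 0 0 0.015; 0.07 0.242 0 0 0.015; 0.077 0.265 0 0 0.015; 0.077 0.265 0 0 0.015")

```text
clock: 59.55
eef_pos: [0.6128, 0.0094, 0.1637]
tcp_rot: [3.13, 0.094, 0.0]
ft_force: [-0.7, 0.8, -0.8]
width: 0.0235
```

```bash
python3 - <<'E'
from h import *
settle(5);go((.6127,.0118,.0765),3.7)
E
```

```text
t 59.8 at [0.6121 0.0133 0.1647] yaw 3.71 tilt [ 0.001  0.009 -1.   ] q6 -0.11 w 0.0232 F [ 0.2  0.5 -0.3]
  delta [0.0004 0.0008 0.0882] twist 0.01
```

Request:
arm_command(increments="0.0004 0.0008 0.015 0 0.015; 0.0004 0.0008 0.04 0 0.015; 0.0004 0.0008 0.06 0 0.015; 0.0004 0.0008 0.074 0 0.015; 0.0004 0.0008 0.081 0 0.015; 0.0004 0.0008 0.085 0 0.015; 0.0004 0.0008 0.088 0 0.015; 0.0004 0.0008 0.088 0 0.015")

```text
clock: 60.6
eef_pos: [0.6129, 0.0117, 0.077]
tcp_rot: [3.131, 0.101, 0.002]
ft_force: [0.3, -0.1, -0.7]
width: 0.0235
```

Inside pocket 3 with no force. Going to the floor, releasing and rising.

Request:
arm_command(increments="0 0 0.002 0 0.015; 0 0 0.004 0 0.015; 0 0 0.006 0 0.015; 0 0 0.008 0 0.015; 0 0 0.01 0 0.015; 0 0 0.011 0 0.015; 0 0 0.0115 0 0.015; 0 0 0.0115 0 0.015")

```text
clock: 61.4
eef_pos: [0.6129, 0.0117, 0.0654]
tcp_rot: [3.131, 0.102, 0.002]
ft_force: [-0.9, 0.1, 0.2]
width: 0.0236
```

Request:
arm_command(increments="0 0 0 0 0.03; 0 0 0 0 0.05; 0 0 0 0 0.05; 0 0 -0.005 0 0.05; 0 0 -0.02 0 0.05; 0 0 -0.045 0 0.05; 0 0 -0.07 0 0.05; 0 0 -0.08 0 0.05")

```text
clock: 62.2
eef_pos: [0.614, 0.0124, 0.149]
tcp_rot: [3.13, 0.102, 0.009]
ft_force: [0.6, -0.7, -0.7]
width: 0.0498
```

```bash
python3 - <<'E'
from h import *
settle(4);go((.5325,.3629,.135),3.7)
S=cam("side")
for b in blobs(S,(0,0,140),(179,30,255),(290,270,375,345),20): print("vialS",round(b[0]),np.round(b[1:3],1))
E
```

```text
t 62.4 at [0.6124 0.0124 0.1448] yaw 3.71 tilt [ 0.001  0.009 -1.   ] q6 -0.11 w 0.0501 F [ 0.  -0.  -0.4]
  delta [-0.057  -0.355   0.0065] twist 0.01
vialS 2004 [328.2 330.3]
vialS 184 [331.8 288.6]
vialS 58 [371.  273.5]
```

Request:
arm_command(increments="-0.003 -0.02 0 0 0.055; -0.01 -0.06 0 0 0.055; -0.017 -0.107 0 0 0.055; -0.024 -0.152 0 0 0.055; -0.03 -0.19 0 0 0.055; -0.035 -0.215 0 0 0.055; -0.036 -0.225 0 0 0.055; -0.036 -0.225 0 0 0.055")

```text
clock: 63.25
eef_pos: [0.5612, 0.2351, 0.1415]
tcp_rot: [3.13, 0.104, -0.002]
ft_force: [-0.3, -0.5, 1.1]
width: 0.0551
```

```bash
python3 - <<'E'
from h import *
settle(4);go((.5325,.3629,.135),3.7)
S=cam("side")
for b in blobs(S,(0,0,140),(179,30,255),(290,300,330,345),20): print("vialS",round(b[0]),np.round(b[1:3],1))
E
```

```text
t 63.45 at [0.5621 0.2333 0.1421] yaw 3.63 tilt [-0.001  0.009 -1.   ] q6 0.26 w 0.055 F [0.7 0.  0.3]
  delta [-0.0213 -0.1313  0.0059] twist -0.07
vialS 693 [309.5 308.7]
```

Request:
arm_command(increments="-0.003 -0.015 0 0 0.055; -0.009 -0.05 0 0 0.055; -0.015 -0.09 0 0 0.055; -0.02 -0.12 0 0 0.055; -0.0213 -0.131 0 0 0.055; -0.0213 -0.1313 0.02 0 0.055; -0.0213 -0.1313 0.025 0 0.055; -0.0213 -0.1313 0.025 0 0.055")

```text
clock: 64.3
eef_pos: [0.5322, 0.362, 0.1153]
tcp_rot: [3.13, 0.098, -0.003]
ft_force: [-0.4, -0.1, -0.3]
width: 0.055
```

```bash
python3 - <<'E'
from h import *
settle(4);go((.5325,.3629,.0008),3.7)
S=cam("side")
for b in blobs(S,(0,0,140),(179,30,255),(290,315,325,345),20): print("vialS",round(b[0]),np.round(b[1:3],1))
E
```

```text
t 64.5 at [0.533  0.3626 0.1168] yaw 3.59 tilt [ 0.     0.009 -1.   ] q6 0.47 w 0.0549 F [ 0.6 -0.9  0.6]
  delta [-0.0006 -0.0014  0.116 ] twist -0.11
vialS 883 [307.1 328. ]
```

Request:
arm_command(increments="-0.0005 -0.0014 0.02 0 0.055; -0.0005 -0.0014 0.05 0 0.055; -0.0005 -0.0014 0.08 0 0.055; -0.0005 -0.0014 0.1 0 0.055; -0.0005 -0.0014 0.11 0 0.055; -0.0005 -0.0014 0.1145 0 0.055; -0.0005 -0.0014 0.116 0 0.055; -0.0005 -0.0014 0.116 0 0.055")

```text
clock: 65.35
eef_pos: [0.5331, 0.3633, 0.0017]
tcp_rot: [3.132, 0.098, 0.003]
ft_force: [0.3, -0.8, -0.2]
width: 0.0549
```

Request:
arm_command(increments="0 0 0 0 0.04; 0 0 0 0 0.015; 0 0 0 0 0.015; 0 0 0 0 0.015; 0 0 0 0 0.015; 0 0 0 0 0.015; 0 0 0 0 0.015; 0 0 0 0 0.015")

```text
clock: 66.15
eef_pos: [0.533, 0.3633, 0.0017]
tcp_rot: [3.132, 0.098, 0.003]
ft_force: [-0.6, -0.4, 0.7]
width: 0.0234
```

Request:
arm_command(increments="0 0 -0.005 0 0.015; 0 0 -0.025 0 0.015; 0 0 -0.055 0 0.015; 0 0 -0.09 0 0.015; 0 0 -0.125 0 0.015; 0 0 -0.15 0 0.015; 0 0 -0.16 0 0.015; 0 0 -0.16 0 0.015")

```text
clock: 66.95
eef_pos: [0.5331, 0.3648, 0.1628]
tcp_rot: [3.133, 0.098, 0.006]
ft_force: [-0.3, -0.3, -0.5]
width: 0.0233
```

```bash
python3 - <<'E'
from h import *
settle(4);go((.6148,-.0212,.16),3.7)
E
```

```text
t 67.15 at [0.5321 0.3642 0.16  ] yaw 3.59 tilt [-0.001  0.009 -1.   ] q6 0.47 w 0.0234 F [ 0.  -0.3  0.2]
  delta [0.0584 0.3898 0.0036] twist -0.11
```

Request:
arm_command(increments="0.003 0.02 0 0 0.015; 0.009 0.06 0 0 0.015; 0.016 0.105 0 0 0.015; 0.022 0.15 0 0 0.015; 0.028 0.19 0 0 0.015; 0.031 0.21 0 0 0.015; 0.032 0.215 0 0 0.015; 0.032 0.215 0 0 0.015")

```text
clock: 67.95
eef_pos: [0.5773, 0.1515, 0.1612]
tcp_rot: [3.131, 0.097, -0.002]
ft_force: [-0.1, 0.3, -0.4]
width: 0.0233
```

```bash
python3 - <<'E'
from h import *
settle(4);go((.6148,-.0212,.16),3.7)
E
```

```text
t 68.15 at [0.5771 0.1528 0.1617] yaw 3.68 tilt [-0.001  0.009 -1.   ] q6 0.13 w 0.0235 F [ 0.1 -0.7 -0.4]
  delta [0.0264 0.1761 0.0033] twist -0.02
```

Request:
arm_command(increments="0.003 0.02 0 0 0.015; 0.008 0.055 0 0 0.015; 0.014 0.095 0 0 0.015; 0.02 0.132 0 0 0.015; 0.024 0.16 0 0 0.015; 0.026 0.173 0 0 0.015; 0.0264 0.1761 0 0 0.015; 0.0264 0.1761 0 0 0.015")

```text
clock: 68.95
eef_pos: [0.6147, -0.0202, 0.1632]
tcp_rot: [3.131, 0.101, -0.002]
ft_force: [0.4, 0.6, -0.5]
width: 0.0236
```

```bash
python3 - <<'E'
from h import *
settle(4);go((.6148,-.0212,.0745),3.7)
E
```

```text
t 69.15 at [ 0.6146 -0.02    0.1633] yaw 3.75 tilt [-0.001  0.009 -1.   ] q6 -0.16 w 0.0233 F [ 0.1 -0.  -1.4]
  delta [0.0002 0.0004 0.0889] twist 0.05
```

Request:
arm_command(increments="0.0002 0.0004 0.015 0 0.015; 0.0002 0.0004 0.04 0 0.015; 0.0002 0.0004 0.06 0 0.015; 0.0002 0.0004 0.074 0 0.015; 0.0002 0.0004 0.081 0 0.015; 0.0002 0.0004 0.085 0 0.015; 0.0002 0.0004 0.0885 0 0.015; 0.0002 0.0004 0.0885 0 0.015")

```text
clock: 69.95
eef_pos: [0.6151, -0.0211, 0.0749]
tcp_rot: [3.131, 0.103, -0.0]
ft_force: [0.4, 1.1, -0.4]
width: 0.0231
```

Request:
arm_command(increments="0 0 0.002 0 0.015; 0 0 0.004 0 0.015; 0 0 0.006 0 0.015; 0 0 0.008 0 0.015; 0 0 0.01 0 0.015; 0 0 0.011 0 0.015; 0 0 0.0115 0 0.015; 0 0 0.0115 0 0.015")

```text
clock: 70.75
eef_pos: [0.6151, -0.0212, 0.0634]
tcp_rot: [3.131, 0.103, 0.0]
ft_force: [1.3, 0.6, -0.5]
width: 0.0233
```

Request:
arm_command(increments="0 0 0 0 0.03; 0 0 0 0 0.05; 0 0 0 0 0.05; 0 0 -0.005 0 0.05; 0 0 -0.02 0 0.05; 0 0 -0.045 0 0.05; 0 0 -0.07 0 0.05; 0 0 -0.09 0 0.05")

```text
clock: 71.55
eef_pos: [0.6156, -0.0204, 0.1563]
tcp_rot: [3.13, 0.103, 0.003]
ft_force: [0.5, -0.2, 0.9]
width: 0.0499
```

```bash
python3 - <<'E'
from h import *
settle(4);go((.50,-.2,.14),3.7)
E
```

```text
t 71.75 at [ 0.6151 -0.0204  0.1538] yaw 3.75 tilt [ 0.001  0.009 -1.   ] q6 -0.17 w 0.0498 F [ 0.1 -0.3 -0.1]
  delta [-0.1266  0.1716  0.0153] twist 0.05
```

All four vials are placed. I back off for a clean look at them and the switch.

Request:
arm_command(increments="-0.02 0 0 0 0.05; -0.06 0 0 0 0.05; -0.1 0 0 0 0.05; -0.15 0 0 0 0.02; -0.19 0 0 0 0.014; -0.22 0 0 0 0.014; -0.23 0 0 0 0.014; -0.23 0 0 0 0.014")

```text
clock: 72.55
eef_pos: [0.3852, -0.0355, 0.1535]
tcp_rot: [3.131, 0.102, 0.001]
ft_force: [0.1, 0.3, 0.0]
width: 0.0161
```

```bash
python3 - <<'E'
from h import *
settle(3)
T=cam("top");S=cam("side"); go((.5,-.2,.14),3.7)
a=cv2.resize(T["im"][150:200,275:415],(784,280),interpolation=2);b=cv2.resize(S["im"][130:260,255:385],(310,310),interpolation=2);c=cv2.resize(S["im"][130:190,270:330],(310,310),interpolation=2)
cv2.imwrite("pics/b1.png",np.vstack([a,np.hstack([b,c,np.zeros((310,164,3),np.uint8)])]))
cv2.imwrite("pics/b1s.png",S["im"]);cv2.imwrite("pics/b1t.png",T["im"])
E
```

```text
t 72.8 at [ 0.3865 -0.0354  0.1535] yaw 3.77 tilt [ 0.     0.009 -1.   ] q6 -0.26 w 0.014 F [-0.2 -0.3 -0.6]
  delta [0.1024 0.1715 0.0151] twist 0.07
```

View pics/b1.png

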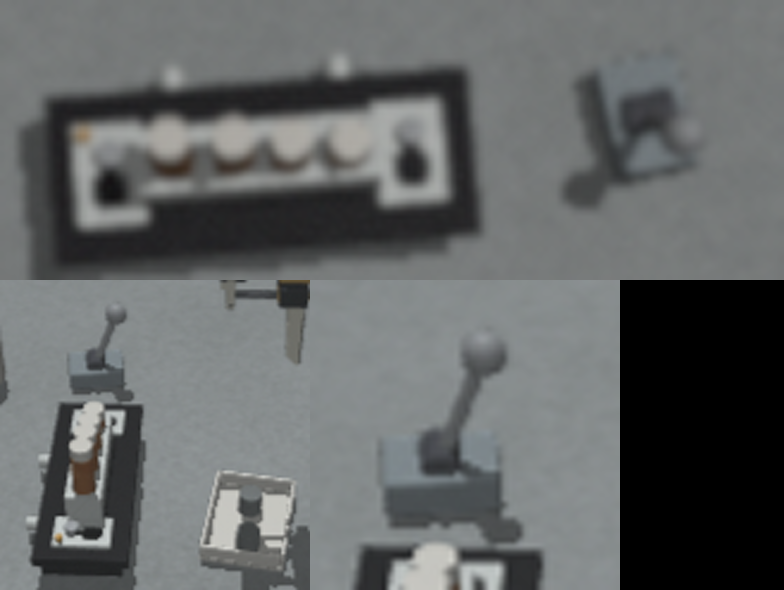

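All four vials stand in the carrier, tallest at the pin end. The carrier is home, with the studs at the far ends of the slots, and both caps are in the tray. The switch box's axis is at about 13° and its centre at about (0.640,−0.206). Approaching from the robot's side.

```bash
python3 - <<'E'
from h import *
go((.567,-.223,.12),-77)
T=cam("top");S=cam("side");print("bottle cap",tri([T,S],[(389,118),(242,139)])[0],"base S",ray(S,246,170,.03),"T body",ray(T,387,127,.09))
E
```

```text
t 72.8 at [ 0.3865 -0.0354  0.1535] yaw 3.77 tilt [ 0.     0.009 -1.   ] q6 -0.26 w 0.014 F [-0.2 -0.3 -0.6]
  delta [0.1677 0.1987 0.0354] twist 80.77
bottle cap [ 0.79198446 -0.18947598  0.11910891] base S [ 0.7847046  -0.15707882  0.03      ] T body [ 0.77156023 -0.18726104  0.09      ]
```

Request:
arm_command(increments="0.01 0.02 0 8 0.014; 0.03 0.04 0 16 0.014; 0.05 0.06 0 24 0.014; 0.07 0.08 0 32 0.014; 0.09 0.1 0 40 0.014; 0.11 0.12 0 48 0.014; 0.13 0.14 0 56 0.014; 0.14 0.16 0 64 0.014")

```text
clock: 73.7
eef_pos: [0.5379, -0.1866, 0.1545]
tcp_rot: [2.707, -1.58, 0.008]
ft_force: [-0.8, 0.5, -0.7]
width: 0.0142
```

```bash
python3 - <<'E'
from h import *
settle(4);go((.567,-.223,.055),-77)
E
```

```text
t 73.9 at [ 0.5362 -0.1857  0.1544] yaw -60.12 tilt [ 0.007  0.004 -1.   ] q6 0.64 w 0.0138 F [-0.6 -0.4  0.8]
  delta [ 0.047  -0.0086  0.0997] twist 16.88
```

Request:
arm_command(increments="0.01 -0.002 0 5 0.014; 0.03 -0.005 0 12 0.014; 0.047 -0.0085 0 16.9 0.014; 0.047 -0.0085 0.03 16.9 0.014; 0.047 -0.0085 0.065 16.9 0.014; 0.047 -0.0085 0.09 16.9 0.014; 0.047 -0.0085 0.099 16.9 0.014; 0.047 -0.0085 0.099 16.9 0.014")

```text
clock: 74.7
eef_pos: [0.5663, -0.2223, 0.055]
tcp_rot: [2.454, -1.95, 0.005]
ft_force: [0.6, 0.0, 1.2]
width: 0.0141
```

```bash
python3 - <<'E'
from h import *
settle(3);go((.6595,-.2015,.055),-77)
S=cam("side"); cv2.imwrite("pics/b2.png",cv2.resize(S["im"][90:200,260:360],(700,600) if 0 else None,fx=5,fy=5,interpolation=2))
E
```

```text
t 74.85 at [ 0.5677 -0.2232  0.0573] yaw -76.98 tilt [ 0.01  0.   -1.  ] q6 0.9 w 0.0142 F [-0.2 -0.1  0.1]
  delta [-0.0005 -0.0943  0.0022] twist 0.02
```

View pics/b2.png

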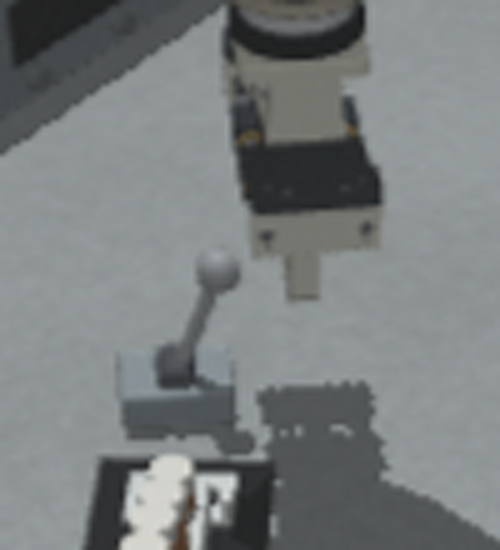

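The closed fingers stand behind the ball (ball at crop (217,270), tips at (303,298)). Pushing away from the robot.

Request:
arm_command(increments="0 -0.01 0 0 0.014; 0 -0.02 0 0 0.014; 0 -0.03 0 0 0.014; 0 -0.038 0 0 0.014; 0 -0.046 0 0 0.014; 0 -0.054 0 0 0.014; 0 -0.062 0 0 0.014; 0 -0.07 0 0 0.014")

```text
clock: 75.7
eef_pos: [0.6366, -0.2074, 0.0572]
tcp_rot: [2.454, -1.952, 0.012]
ft_force: [0.0, -1.0, 1.1]
width: 0.014
```

```bash
cat > sw.py <<'E'
from h import *
go((.6595,-.2015,.055),-77)
S=cam("side")
for b in blobs(S,(0,0,115),(179,40,180),(262,130,300,165),5): print("bright",round(b[0]),np.round(b[1:3],1),b[3].min(0),b[3].max(0))
P=np.array([.640,-.206,.022]);d=np.array([.974,.225,0])
for q in(0,.5,.8,.9,1.0): print(q,proj(S,P+.08*(np.sin(q-.5)*d+np.cos(q-.5)*np.array([0,0,1]))).round(1))
E
python3 sw.py
```

```text
t 75.7 at [ 0.6366 -0.2074  0.0572] yaw -76.99 tilt [ 0.01  0.   -1.  ] q6 0.97 w 0.014 F [ 0.  -1.   1.1]
  delta [-0.0006 -0.0237  0.0022] twist 0.01
bright 39 [296.7 154.8] [292.875 150.375] [299.375 159.625]
bright 1006 [277.  147.1] [261.625 129.625] [299.375 164.375]
0 [307.6 145.2]
0.5 [294.6 143.4]
0.8 [286.7 145. ]
0.9 [284.2 146. ]
1.0 [281.9 147.2]
```

Request:
arm_command(increments="0 -0.004 0 0 0.014; 0 -0.009 0 0 0.014; 0 -0.014 0 0 0.014; 0 -0.018 0 0 0.014; 0 -0.021 0 0 0.014; 0 -0.024 0 0 0.014; 0 -0.026 0 0 0.014; 0 -0.027 0 0 0.014")

```text
clock: 76.55
eef_pos: [0.6621, -0.2012, 0.0569]
tcp_rot: [2.452, -1.95, 0.007]
ft_force: [-12.9, -3.8, 4.6]
width: 0.014
```

```bash
python3 sw.py|head -2; python3 - <<'E'
from h import *
S=cam("side");T=cam("top")
cv2.imwrite("pics/b3.png",np.hstack([cv2.resize(S["im"][90:200,250:350],None,fx=4,fy=4,interpolation=2),cv2.resize(T["im"][145:200,360:410],(400,440),interpolation=2)]))
E
```

```text
t 76.55 at [ 0.6621 -0.2012  0.0569] yaw -76.98 tilt [ 0.009  0.004 -1.   ] q6 0.99 w 0.014 F [-12.9  -3.8   4.6]
  delta [-0.0003  0.0026  0.0019] twist 0.02
```

Request:
arm_command(increments="0 -0.001 0 0 0.014; 0 -0.002 0 0 0.014; 0 -0.003 0 0 0.014; 0 -0.004 0 0 0.014; 0 -0.004 0 0 0.014; 0 -0.004 0 0 0.014; 0 -0.004 0 0 0.014; 0 -0.004 0 0 0.014")

```text
clock: 77.5
eef_pos: [0.6623, -0.2011, 0.0567]
tcp_rot: [2.448, -1.948, -0.003]
ft_force: [-21.2, -3.6, 10.2]
width: 0.0138
```

The lever is against its stop (21 N, no more motion). Retreating.

Request:
arm_command(increments="0 0.005 0 0 0.014; 0 0.02 0 0 0.014; 0 0.04 0 0 0.014; 0 0.06 0 0 0.014; 0 0.08 -0.01 0 0.014; 0 0.1 -0.03 0 0.014; 0 0.12 -0.06 0 0.014; 0 0.14 -0.08 0 0.014")

```text
clock: 78.3
eef_pos: [0.5267, -0.2322, 0.1404]
tcp_rot: [2.449, -1.948, 0.0]
ft_force: [0.8, -0.7, 0.2]
width: 0.0141
```

Request:
arm_command(increments="0 0.02 0 0 0.014; 0 0.05 0 0 0.014; 0 0.08 0 0 0.014; 0 0.1 0 0 0.014; 0 0.12 0 0 0.014; 0 0.12 0 0 0.014; 0 0.12 0 0 0.014; 0 0.12 0 0 0.014")

```text
clock: 79.1
eef_pos: [0.4107, -0.2591, 0.1417]
tcp_rot: [2.449, -1.948, 0.002]
ft_force: [-0.2, -0.2, -0.1]
width: 0.0143
```

```bash
python3 - <<'E'
from h import *
settle(3); go((.4,-.2,.15))
S=cam("side");T=cam("top")
a=cv2.resize(S["im"][110:270,220:400],(450,400),interpolation=2);b=cv2.resize(T["im"][110:250,285:415],(350,400) ,interpolation=2)
cv2.imwrite("pics/b4.png",np.hstack([a,b]))
E
```

```text
t 79.25 at [ 0.4103 -0.2589  0.1414] yaw -76.97 tilt [ 0.008  0.01  -1.   ] q6 0.7 w 0.0142 F [-0.4 -0.2 -0.2]
  delta [-0.0597 -0.0031 -0.0091] twist 0
```

View pics/b4.png

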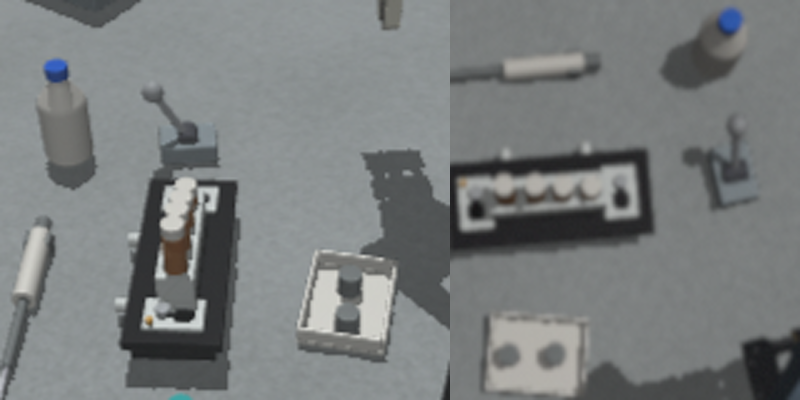

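The lever ball is at side (280.8,146.8); I predicted (281.9,147.2) for fully thrown. The caps are in the tray, the vials are seated and the bystanders haven't moved. Handing in.

```bash
python3 - <<'E'
from h import *
S=cam("side")
for b in blobs(S,(8,80,80),(30,255,255),(262,225,300,250),1): print("pin",np.round(b[1:3],1))
print(sign_off())
E
```

```text
pin [279.2 237.7]
the job is handed in; nothing more can be done
None
```

The job is done and handed in at about 79 s of the 210 s allowed; `sign_off()` gave no verdict.

**What was done**
1. Both grey caps went into the white tray.
2. The carrier was pressed onto the studs and slid home until it stopped.
3. All four vials were present and went into pockets 1 to 4, tallest first.
4. The lever was pushed to its stop, where it held at 21 N with no further motion.

**Last checks**
- **Caps:** both are in the tray.
- **Carrier:** the pin is at the same pixel as right after the carrier went home, and the studs sit at the ends of the slots.
- **Vials:** all four stand in their pockets. I judged the depth from the arm's height, and only vial 1's bottom contact was felt.
- **Switch:** the ball is within about 1 pixel of where I predicted it for fully thrown.
- **Bystanders:** the bottle and pipette look unmoved. The dish and tip box were outside the last pictures.

**What failed or disagreed**
- **First grasp:** the first grasp of cap A missed. Touching the stage with 44 N at the fingers showed the real tips are about 22.6 mm above the reported TCP, and I used that correction from then on.
- **Carrier knock:** the carrier was knocked about 45 mm aside before I gripped it, so I measured it again.
- **Tool tilt:** the tool tilted by up to about 1.9° part-way through. I mostly worked it out; vial 1 went in at about 1.5° of tilt.
- **Carrier position:** the two estimates of the carrier's y position differed by 1.7 mm. I aimed between them.

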